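# Sort carbide from steel test blocks by heft and load the hardness tester

## Task

The ground test blocks got mixed up: heft each one, set every carbide block (nearly twice as heavy as steel) flat on the tester's carriage, side by side with the long side pushed back against the fence, and put every steel block flat in the shallow tray with the rubber mat. Then lay the hold-down bar, centred, across the carriage's two saddles, over the blocks' rear edges, and slide the carriage in under the head until it comes up against its stop. Leave the other things on the bench where they are.

Things in the scene. Friction and masses are not known exactly. Their poses are not given: they have to be found in the camera images.
- block_a: one of up to six look-alike ground grey metal test blocks, 40 x 60 x 20 mm (local x, y, z), lying flat; origin at its centre, all faces alike so any face may be up. Each is either steel (about 0.36 to 0.39 kg) or tungsten carbide (about 0.68 to 0.75 kg); only its weight tells which. May be absent
- block_b: one of up to six look-alike ground grey metal test blocks, 40 x 60 x 20 mm (local x, y, z), lying flat; origin at its centre, all faces alike so any face may be up. Each is either steel (about 0.36 to 0.39 kg) or tungsten carbide (about 0.68 to 0.75 kg); only its weight tells which. May be absent
- block_c: one of up to six look-alike ground grey metal test blocks, 40 x 60 x 20 mm (local x, y, z), lying flat; origin at its centre, all faces alike so any face may be up. Each is either steel (about 0.36 to 0.39 kg) or tungsten carbide (about 0.68 to 0.75 kg); only its weight tells which. May be absent
- block_d: one of up to six look-alike ground grey metal test blocks, 40 x 60 x 20 mm (local x, y, z), lying flat; origin at its centre, all faces alike so any face may be up. Each is either steel (about 0.36 to 0.39 kg) or tungsten carbide (about 0.68 to 0.75 kg); only its weight tells which. May be absent
- block_e: one of up to six look-alike ground grey metal test blocks, 40 x 60 x 20 mm (local x, y, z), lying flat; origin at its centre, all faces alike so any face may be up. Each is either steel (about 0.36 to 0.39 kg) or tungsten carbide (about 0.68 to 0.75 kg); only its weight tells which. May be absent
- block_f: one of up to six look-alike ground grey metal test blocks, 40 x 60 x 20 mm (local x, y, z), lying flat; origin at its centre, all faces alike so any face may be up. Each is either steel (about 0.36 to 0.39 kg) or tungsten carbide (about 0.68 to 0.75 kg); only its weight tells which. May be absent
- bar: hold-down bar, plain aluminium flat, 20 wide x 256 long x 12 mm thick (local x, y, z), 0.25 kg; origin at its centre; starts lying on the bench in front of the tester
- bed (a point): ground steel plate (carriage_c0), top face of the tester's sliding carriage, 280 (y) x 98 mm (x), about 75 mm above the bench; origin on its surface midway between the saddles. It moves with the carriage: z up, x towards the fence, +y towards the handle; it slides in along -y. Front edge at x = -58 mm. A block whose 60 mm side touches the fence has its centre at x = 0, z = 10 mm
- fence (a point): middle of the fence's front face at the plate (x = +20 mm of bed, same axes); the fence is a straight steel strip along y, 7 mm high and 12 mm thick, running from saddle to saddle; blocks lie between y = -108 and +108 mm: room for three end to end
- saddle_in (a point): middle of the top of the inner saddle (x = +18, y = -120, z = +22 mm of bed), an aluminium rest 24 mm long in y, with slanting cheeks 11 mm high that guide the bar between them (about 3 mm play each side)
- saddle_out (a point): the same of the outer saddle (y = +120 mm). The laid bar, resting on both, has its centre at x = +18, y = 0, z = +28 mm of bed, along y, and clears the blocks by 2 mm
- post (a point): centre of the top of the carriage's handle, an upright black round post 22 mm in diameter at the outer end of the carriage; it can be pinched from above: it stands 57 mm above its bracket and its side is 31 mm clear of the carriage's end; it is at x = -9, y = +182, z = +50 mm of bed
- carriage (a joint): travel of the carriage in m: 0 = pulled right out (loading), growing as it slides in along the point's -y; hard inner stop at about 0.16, friction about 3 N, stays where left
- tray: shallow open grey plastic tray fixed to the bench, 84 x 224 x 15 mm outside (local x, y, z), walls and floor 4 mm; origin at the centre of its underside; room for three blocks side by side, each with its 60 mm side along the tray's x
- liner: black rubber mat, 75 x 215 x 3 mm, that covers the whole floor of the tray (same axes, origin 4 mm above the tray's): the blocks in the tray lie on it, their centres 17 mm above the tray's origin
- tester: the grey-green hardness tester, fixed; origin on the bench below bed at travel 0, same axes. Slide bed 112 mm wide below the carriage, y = -360 to +130 mm. Wide base, 500 mm column and overhanging head all lie beyond y = -200 mm; the head is 180 mm and more above the bench, its indenter tip (y = -232) at 138 mm
- puck0: bystander: round black resin mount, 40 mm diameter, 25 mm high; origin under its centre
- puck1: bystander: round black resin mount, 40 mm diameter, 25 mm high; origin under its centre
- disc: bystander: round steel reference disc, 64 mm diameter, 14 mm high; origin under its centre
- loupe: bystander: black loupe, 44 mm diameter, 45 mm high; origin under its centre
There are look-alikes about, which are no part of the job. Leave any green or pink look-alike of the block_c alone.

How it is judged:
By the outcome, as a careful person would: the job done as asked, in the order asked, and still so for the second after the job is handed in, with the robot touching nothing.
Of block_a, block_b, block_c, block_d, block_e, block_f only 4 to 6 are there at a start; the rules pass over those that are not, and their reading is None.
At some moment in a run one of block_a, block_b, block_c, block_d, block_e, block_f, bar may be knocked a few centimetres aside while the robot is not near it.
Once in a run the grip may slacken for a moment while it holds something.
It also fails if it takes over 210 s, if anything falls off the work surface, if the arm or the gripper's body presses on something with over 40 N, if the wrist force passes 120 N, or if a joint passes its speed limit or range.

## Robot

A 6-joint arm with a two-finger parallel gripper is mounted at the origin on the work surface. World frame = base frame: x ahead of the robot, y to its left, z up, the work surface at z = 0. Lengths are in m, angles in rad, forces in N, time in s.
With the tool pointing down it reaches from about 0.3 to 0.875 m from the base axis. Payload 4.2 kg.
Tool frame: the origin (TCP) lies between the finger pads; the fingertips stand 22 mm ahead of it and the grasp point (between the pads) lies 3 mm ahead of it; z points along the fingers, y is the line along which they close (so a half turn about z gives the same grasp; the last joint's range is limited). The gripper opens to 85 mm and grips with 20 to 120 N. Pads are 22 mm wide; open, the fingers measure 114 mm over their backs; the gripper's body (76 mm by 85 mm) begins 54 mm behind the grasp point. The pads swing forward as they close: fully open they stand 13 mm farther back than shut.
Start: joints at [1.154, 0.32, 1.565, -0, 1.257, -0.02], TCP at [0.222, 0.53, 0.253] pointing down, gripper open.
Joint ranges: [-3.11, 3.11], [-0.84, 2.01], [0.21, 2.61], [-1.34, 4.49], [0.05, 2.63], [-2.56, 2.56]. Speed limits (rad/s): [2.57, 2.57, 3.14, 3.14, 3.14, 3.14].

## Interface

Orientations are given as a rotation vector (axis times angle).
In Python, from plant import status, optics, workorder gives the robot as it stands. The module is installed in compiled form; this text tells all that it offers.
- The arm moves only by the shell command python3 -m jog 'ROWS'. ROWS is JSON, a list of rows, each an object with "translation": the shift along the world's x, y, z in cm, a list of three; "rotation": the turn, a rotation vector about the world's x, y, z in degrees, a list of three; "hand": the opening, from 0 (shut) to 1 (fully open). A call has exactly 10 rows; each row is the pose to reach, as a shift and turn from the pose commanded when the call began; what a row does not reach only later rows make up. A row lasts 1/8 s, in which the tool goes at most 62.5 mm and 10.7 degrees, less where a joint would pass 70% of its speed; a pose out of reach is approached as far as the arm can. A call with a gripper value outside its range is refused whole. The fingers move at their own pace and stop on an object; the grip force is fixed at half the most. Time passes only in rows, so rows that repeat a pose let the fingers close, or fill a call up. It gives the time, the measured TCP pose, the force, the opening and the grip force at its end, in the units of the state.
- status.read_state(): the state, without advancing time (a new reading comes with each control period).
- optics.read_camera(name): name is "side" or "top"; returns a dict with "image" (420x560x3 uint8, red, green, blue), "K" (3x3 intrinsics, pixels), "k1" (the pictures are not rectified: a ray, as slopes to the right and down, at radius r is drawn at 1 + k1 r^2 times it, then the intrinsics apply), "R" (3x3) and "t" (3): a world point X has camera coordinates R X + t. Camera axes: x right, y down, z forward; pixel columns grow to the right and rows downward; lengths in m; the calibration is good to about 2 mm. A picture is of the moment at which its call begins. There is no depth.
- workorder.job_done(): hands the job in; it is judged then, once.
The state is a dict: "clock": time; "joint_pos": joint angles; "dq": joint speeds; "effort": joint torques, N m; "tcp_pos": TCP position; "tool_rot": TCP orientation; "force": force on the tool from outside, world axes, zero at the start; "wrist_torque": the same for the moment, N m; "finger_gap": opening from 0.0 (shut) to 1.0 (fully open); "gripper_force": force on a finger pad.
Only numpy, scipy, OpenCV 4.12 (cv2) and the standard library are available. Lean on these libraries where they do the work, as an engineer would, in place of code of your own. Each camera call takes 0.05 s, during which the arm holds its last target. There are 200 camera calls.

## Working session

There is one attempt and no reset: what is moved stays moved. The work goes in short steps, Python scripts to look and compute and a shell command to move; the robot and the scene stay as the last step left them, time stands still between calls to the robot, and variables do not carry over. Pictures are saved under pics/ and viewed, at most 14 in all, crops included, and the job is handed in when it is done.

```bash
ls; mkdir -p pics
python3 - <<'E'
from plant import status, optics
import cv2
s=status.read_state(); print(s)
for n in("top","side"):
    c=optics.read_camera(n); cv2.imwrite(f"pics/{n}0.png",c["image"][:,:,::-1]); print(n,c["K"],c["k1"],c["R"],c["t"])
E
```

```text
pics
{'clock': 0.0, 'joint_pos': array([ 1.15402485e+00,  3.20322013e-01,  1.56573566e+00, -1.65838941e-05,
        1.25740165e+00, -2.00147739e-02]), 'dq': array([-0.00055344,  0.00156062,  0.00118417, -0.00024067, -0.00112387,
        0.00053935]), 'effort': array([ 4.16437915e-04, -4.15517950e+01, -2.34158331e+01, -3.61701427e-05,
        8.43323098e-03, -3.40105842e-06]), 'tcp_pos': array([0.22202105, 0.52990615, 0.25244295]), 'tool_rot': array([-6.19059455e-01, -3.07959694e+00,  2.86752683e-03]), 'force': array([-1.16973132,  0.02054542,  0.10608301]), 'wrist_torque': array([-0.01663272, -0.0690597 ,  0.0482286 ]), 'gripper_force': 0.0, 'finger_gap': 0.9997712514919581}
top [[505.71882076   0.         285.50120527]
 [  0.         505.71882076 217.07972412]
 [  0.           0.           1.        ]] -0.049048912131243565 [[-0.02587618 -0.9996487   0.00573514]
 [-0.9839407   0.02445517 -0.17681245]
 [ 0.17661008 -0.01021827 -0.98422785]] [0.10471731 0.51763252 1.40622787]
side [[526.7075574    0.         279.90615674]
 [  0.         526.7075574  206.36013202]
 [  0.           0.           1.        ]] 0.05009632672676381 [[-0.99800614 -0.05991884  0.01983613]
 [-0.05863423  0.76382641 -0.64275286]
 [ 0.02336165 -0.64263438 -0.76581675]] [0.49568735 0.03679428 1.27607447]
```

View pics/top0.png

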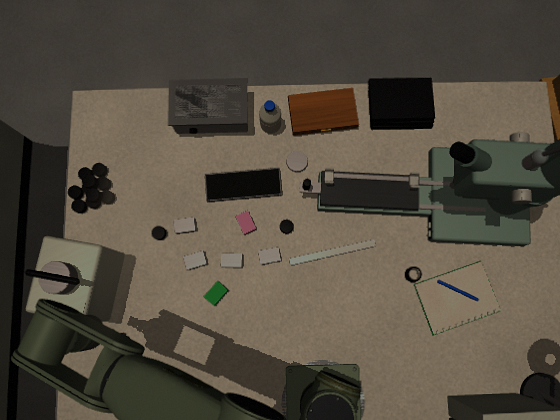

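View pics/side0.png

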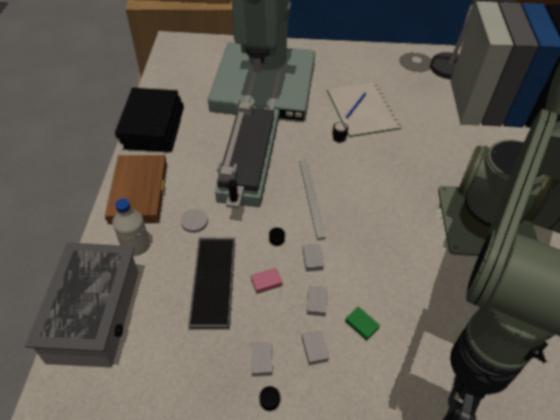

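The top view shows four grey blocks at pixels (185,226), (195,260), (231,260) and (270,256). It also shows the bar at (333,252), the tray at (243,184), the carriage at (368,190) with its post at (307,186), and the disc at (297,162). Things that could be taken for a block are the pink one (246,222), the green one (216,293), the disc and the pale bar. The side view shows the same four blocks at (313,257), (317,300), (315,347) and (262,358), with no fifth. I choose the four plain grey ones and will check them in one crop.

```bash
cat > vis.py <<'E'
import numpy as np, cv2
from plant import optics, status
def cam(n): return optics.read_camera(n)
def rays(c,px):
    u=cv2.undistortPoints(np.float64(px).reshape(-1,1,2),c["K"],np.array([c["k1"],0,0,0.])).reshape(-1,2)
    d=np.c_[u,np.ones(len(u))]@c["R"]; return -c["R"].T@c["t"],d
def plane(c,px,z):
    o,d=rays(c,px); return o+d*((z-o[2])/d[:,2])[:,None]
def tri(c1,p1,c2,p2):
    o1,d1=rays(c1,[p1]);o2,d2=rays(c2,[p2]);A=np.c_[d1[0],-d2[0]]
    s,t=np.linalg.lstsq(A,o2-o1,rcond=None)[0]; a=o1+s*d1[0];b=o2+t*d2[0]
    return (a+b)/2,np.linalg.norm(a-b)
def proj(c,X):
    return cv2.projectPoints(np.float64(X).reshape(-1,1,3),cv2.Rodrigues(c["R"])[0],c["t"],c["K"],np.array([c["k1"],0,0,0.]))[0].reshape(-1,2)
def bright(c,lo,sub=4,sat=28):
    """contours of pale, unsaturated things (pixel coords), subpixel by upsampling"""
    im=cv2.resize(c["image"],None,fx=sub,fy=sub,interpolation=cv2.INTER_CUBIC).astype(int)
    m=((im.max(2)-im.min(2)<sat)&(im.min(2)>lo)).astype(np.uint8)
    m=cv2.morphologyEx(m,cv2.MORPH_OPEN,np.ones((5,5),np.uint8))
    return [(q.reshape(-1,2)+.5)/sub-.5 for q in cv2.findContours(m,cv2.RETR_EXTERNAL,cv2.CHAIN_APPROX_NONE)[0]]
def rect(c,q,z):
    """min-area rectangle of contour q cast on plane z: centre, (long, short) mm, yaw of long side deg"""
    P=plane(c,q,z)[:,:2]; (ctr,(w,h),a)=cv2.minAreaRect((P*1000).astype(np.float32))
    if w<h: w,h,a=h,w,a+90
    return np.array(ctr)/1000,(w,h),(a+90)%180-90
E
python3 - <<'E'
from vis import *
t,s=cam("top"),cam("side")
for n,c,pts in(("top",t,[(185,226),(195,260),(231,260),(270,256),(333,252),(210,240),(246,222)]),("side",s,[(313,257),(317,300),(315,347),(262,358),(312,200),(280,320)])):
    print(n,-c["R"].T@c["t"],[c["image"][y,x].tolist() for x,y in pts])
I=np.vstack([cv2.resize(t["image"][150:300,140:440],None,fx=2,fy=2,interpolation=cv2.INTER_CUBIC),
  cv2.resize(s["image"][80:230,180:480],None,fx=2,fy=2,interpolation=cv2.INTER_CUBIC)])
cv2.imwrite("pics/crop1.png",I[:,:,::-1])
E
```

```text
top [0.26367536 0.10639096 1.47497194] [[135, 122, 111], [135, 128, 117], [135, 128, 116], [135, 124, 115], [135, 131, 114], [123, 111, 91], [137, 76, 87]]
side [0.46704522 0.82164589 0.99105631] [[132, 124, 118], [133, 125, 119], [134, 126, 120], [134, 126, 120], [137, 130, 121], [147, 138, 124]]
```

View pics/crop1.png

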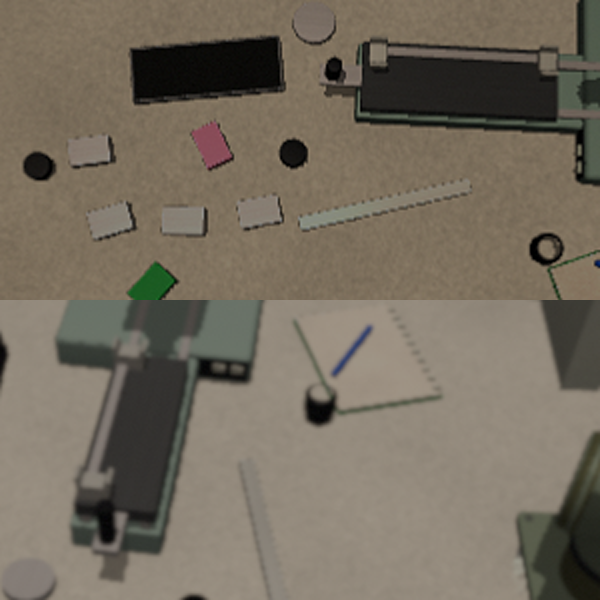

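The crop confirms four plain grey blocks, the pale bar, the pink and green look-alikes, and the dark plate with its fence. The saddles are at top pixels (329,177) and (414,180), and the post is at (307,184).

```bash
cat >> vis.py <<'E'
def blobs(c,f,roi,amin=30,sub=4):
    """contours (px) where f(float rgb image) holds, inside roi x0,y0,x1,y1"""
    x0,y0,x1,y1=roi; im=cv2.GaussianBlur(c["image"],(0,0),.6)[y0:y1,x0:x1]
    im=cv2.resize(im,None,fx=sub,fy=sub,interpolation=cv2.INTER_CUBIC).astype(float)
    m=cv2.morphologyEx(f(im).astype(np.uint8),cv2.MORPH_OPEN,np.ones((7,7),np.uint8))
    C=[q for q in cv2.findContours(m,cv2.RETR_EXTERNAL,cv2.CHAIN_APPROX_NONE)[0] if cv2.contourArea(q)>amin*sub*sub]
    return [(q.reshape(-1,2)+.5)/sub-.5+[x0,y0] for q in C]
ftop=lambda i:(i[...,2]>103)&(i[...,0]-i[...,2]<40)
fside=lambda i:(i[...,0]-i[...,2]<19)&(i[...,2]>95)
E
python3 - <<'E'
from vis import *
t,s=cam("top"),cam("side")
print("top")
for q in blobs(t,ftop,(140,130,440,310)):
    r=rect(t,q,.02); print(q.mean(0).round(1),r[0].round(4),np.round(r[1],1),round(r[2],1))
print("side")
for q in blobs(s,fside,(180,150,420,400)):
    r=rect(s,q,.02); print(q.mean(0).round(1),r[0].round(4),np.round(r[1],1),round(r[2],1))
for p in [(240,190),(243,184)]: print(t["image"][p[1],p[0]])
fd=lambda i:i.max(2)<45
for q in blobs(t,fd,(150,140,320,245),amin=60):
    for z in(.007,.015,.025): r=rect(t,q,z); print("dark",z,q.mean(0).round(1),r[0].round(4),np.round(r[1],1),round(r[2],1))
for q in blobs(s,lambda i:i.max(2)<60,(180,230,250,340),amin=60):
    r=rect(s,q,.007); print("sdark",q.mean(0).round(1),r[0].round(4),np.round(r[1],1),round(r[2],1))
E
```

```text
top
[231.  259.4] [0.405  0.2523] [60.  37.5] 88.6
[194.2 259.6] [0.4071 0.3575] [58.4 39. ] -73.5
[268.5 255. ] [0.4151 0.1427] [58.8 39.5] -82.3
[332.2 251.4] [ 0.4202 -0.0411] [253.9  21.1] -78.8
[184.  224.4] [0.5104 0.3885] [58.7 37.8] -83.2
[328.4 175.9] [ 0.6458 -0.0396] [18.6 18.5] 87.7
side
[261.2 357.4] [0.5102 0.3884] [60.4 41.2] -83.0
[314.4 345.3] [0.4078 0.3574] [60.1 44.1] -75.0
[316.8 298.9] [0.4044 0.2524] [59.9 41.2] 88.3
[312.5 255.3] [0.4159 0.1428] [60.4 44.1] -81.8
[193.2 219.1] [0.6951 0.0608] [63.6 60.1] 4.4
[311.4 198.7] [ 0.4232 -0.0329] [253.   22.7] -78.5
[227.9 162.7] [ 0.6338 -0.1345] [86.9 33.7] 81.7
[8 8 5]
[11 10  8]
dark 0.007 [159.1 232.8] [0.4894 0.4638] [43.8 37.6] 51.5
dark 0.015 [159.1 232.8] [0.4882 0.4619] [43.6 37.4] 51.5
dark 0.025 [159.1 232.8] [0.4866 0.4595] [43.3 37.1] 51.5
dark 0.007 [286.3 226.4] [0.4993 0.0893] [40.2 38.2] -1.4
dark 0.015 [286.3 226.4] [0.498  0.0894] [40. 38.] -1.4
dark 0.025 [286.3 226.4] [0.4964 0.0895] [39.7 37.8] -1.4
dark 0.007 [306.6 184.4] [0.6255 0.0263] [32.2 24. ] -1.4
dark 0.015 [306.6 184.4] [0.6235 0.0267] [32.1 23.8] -1.4
dark 0.025 [306.6 184.4] [0.6211 0.0273] [31.8 23.7] -1.4
dark 0.007 [242.4 185. ] [0.6288 0.2155] [220.5  83.4] -86.3
dark 0.015 [242.4 185. ] [0.6268 0.2149] [219.3  83. ] -86.3
dark 0.025 [242.4 185. ] [0.6243 0.2142] [217.8  82.4] -86.3
sdark [212.5 282.7] [0.6301 0.2135] [216.6  77.9] -86.2
```

Run:
```python
from vis import *
t,s=cam("top"),cam("side")
print([t["image"][y,x].tolist() for x,y in [(368,195),(340,195),(410,195),(368,178),(368,210),(329,177),(414,180)]])
print([s["image"][y,x].tolist() for x,y in [(250,145),(240,170),(262,120),(234,140),(275,150)]])
for n,c,roi in(("top",t,(312,160,425,215)),("side",s,(215,95,290,205))):
  for th in(50,60):
    for q in blobs(c,lambda i:i.max(2)<th,roi,amin=200):
      r=rect(c,q,.075); print(n,th,q.mean(0).round(1),r[0].round(4),np.round(r[1],1),round(r[2],1), q.min(0),q.max(0))
q=blobs(s,lambda i:i.max(2)<40,(222,170,246,210),20); print([ (a.mean(0),a.min(0),a.max(0)) for a in q])
q=blobs(t,lambda i:i.max(2)<40,(296,172,316,196),20); print([ (a.mean(0),a.min(0),a.max(0)) for a in q])
I=np.hstack([cv2.resize(t["image"][160:220,290:440],None,fx=5,fy=5,interpolation=cv2.INTER_CUBIC)])
J=cv2.resize(s["image"][90:215,210:300],None,fx=4,fy=4,interpolation=cv2.INTER_CUBIC)
cv2.imwrite("pics/c_top.png",I[:,:,::-1]);cv2.imwrite("pics/c_side.png",J[:,:,::-1])
```

```text
[[33, 32, 29], [34, 32, 29], [32, 31, 27], [104, 93, 85], [78, 86, 73], [129, 120, 103], [119, 111, 96]]
[[51, 49, 47], [52, 50, 47], [53, 51, 48], [125, 117, 112], [147, 137, 124]]
top 50 [364.1 192.8] [ 0.5763 -0.1446] [289.5 101.2] 81.5 [316.875 171.125] [417.875 210.375]
top 60 [370.7 211.9] [ 0.5229 -0.1498] [303.6   9.6] 85.8 [317.375 208.125] [424.375 214.375]
top 60 [363.4 192.9] [ 0.5766 -0.1431] [293.9 102.7] 81.5 [315.625 170.875] [418.375 210.625]
side 50 [230.9 185.9] [0.6183 0.0014] [90.5 48.6] -82.3 [218.125 172.125] [238.875 200.875]
side 60 [247.  157.3] [ 0.5794 -0.1212] [337.6  97.1] 81.2 [217.625 107.125] [272.875 201.125]
[(array([230.79744898, 188.525     ]), array([221.625, 179.125]), array([237.125, 200.625]))]
[(array([306.58552632, 184.33333333]), array([302.625, 178.875]), array([310.125, 189.375]))]
```

View pics/c_top.png

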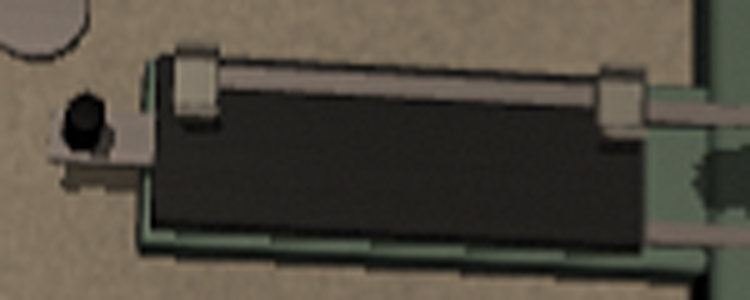

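View pics/c_side.png

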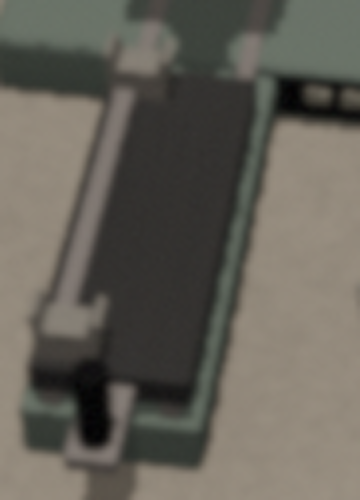

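The crops show the fence strip from (334,175) to (409,180) in top pixels, a saddle at each end, and the post head at (306.6,182). The side view shows the strip's right edge from (241,115) to (229,165).

```bash
cat > bed.py <<'E'
from vis import *
def cross(p,lv,fall=True):
    for i in range(len(p)-1):
        if fall and p[i]>=lv>p[i+1] or (not fall) and p[i]<lv<=p[i+1]: return i+(p[i]-lv)/(p[i]-p[i+1])
def fence(t,s,x0=337,x1=408,z=.082):
    out=[]
    P=[]
    g=t["image"].astype(float).mean(2)
    for u in range(x0,x1,2):
        r0=int(175+(u-334)*5/75)-1; c=cross(g[r0:r0+12,u],63)
        if c is not None: P.append((u,r0+c))
    return np.array(P)
def line(X):
    vx,vy,x,y=cv2.fitLine(X.astype(np.float32)*1000,cv2.DIST_HUBER,0,.01,.01).ravel()
    if vy<0: vx,vy=-vx,-vy
    return np.array([x,y])/1000,np.array([vx,vy])
E
python3 - <<'E'
from bed import *
t,s=cam("top"),cam("side")
P=fence(t,s); X=plane(t,P,.082)[:,:2]; p,v=line(X)
print("top fence",len(P),p,v,"yaw",np.degrees(np.arctan2(-v[0],v[1])),"rms",np.std((X-p)@[v[1],-v[0]]))
g=s["image"].astype(float).mean(2);Q=[]
for r in range(118,166,2):
    c0=int(241-(r-115)*12/50)-3; c=cross(g[r,c0:c0+14],85)
    if c is not None:Q.append((c0+c,r))
Q=np.array(Q,float); Y=plane(s,Q,.082)[:,:2]; p2,v2=line(Y)
print("side fence",len(Q),p2,v2,np.degrees(np.arctan2(-v2[0],v2[1])),np.std((Y-p2)@[v2[1],-v2[0]]))
print("x at y=-.13:",[ (a+b*(-.13-a[1])/b[1])[0] for a,b in((p,v),(p2,v2))])
# plate ends in top: profiles along strip-parallel rows
gt=t["image"].astype(float).mean(2)
for r in(192,198,203):
    i=cross(gt[r,312:330],48); j=cross(gt[r,405:425],45,False)
    print("plate ends",r,plane(t,[(312+i,r),(405+j,r)],.075)[:,:2].round(4))
# saddles bright blobs
for u,lab in((321,"out"),(406,"in")):
    for q in blobs(t,lambda i:i.mean(2)>92,(u,166,u+17,187) if lab=="in" else (u,166,u+13,187),20): print(lab,plane(t,[q.mean(0),q.min(0),q.max(0)],.1)[:,:2].round(4), q.min(0),q.max(0))
# post top: triangulate
for a in((306.8,181.5),(307,182.5)):
  for b in((232.5,182),(232.5,183)): print(tri(t,a,s,b))
E
```

```text
top fence 36 [ 0.6184727  -0.14502187] [0.07422334 0.9972416 ] yaw -4.256598 rms 0.00025289887330063254
side fence 24 [ 0.6170897  -0.16883396] [0.07385065 0.99726933] -4.2351856 0.00012910405964527218
x at y=-.13: [np.float32(0.61959076), np.float32(0.61996543)]
plate ends 192 [[ 0.5848 -0.0097]
 [ 0.5782 -0.2879]]
plate ends 198 [[ 0.5676  0.0013]
 [ 0.5607 -0.2866]]
plate ends 203 [[ 0.5529 -0.0057]
 [ 0.5462 -0.2856]]
out [[ 0.6232 -0.0317]
 [ 0.6374 -0.0219]
 [ 0.6087 -0.0432]] [324.875 171.625] [332.875 181.375]
out [[ 0.6503 -0.0273]
 [ 0.6552 -0.0106]
 [ 0.6419 -0.046 ]] [320.625 165.625] [333.375 169.875]
in [[ 0.6066 -0.2709]
 [ 0.6181 -0.2618]
 [ 0.5924 -0.2805]] [410.125 176.375] [417.375 185.125]
in [[ 0.6364 -0.2756]
 [ 0.6497 -0.2512]
 [ 0.6173 -0.2966]] [405.625 165.625] [422.375 176.375]
(array([0.60358795, 0.03128031, 0.12406323]), np.float64(0.0008417733952146511))
(array([0.60409045, 0.03113487, 0.12071689]), np.float64(0.0015062249163935795))
(array([0.60243431, 0.03059595, 0.1228245 ]), np.float64(0.0018489725940272215))
(array([0.60293565, 0.03044643, 0.11946637]), np.float64(0.0011903369068000296))
```

Both views agree on all four blocks, with their tops at 20 mm, and on the fence, with its top at 82 mm and a yaw of -4.25°. That puts the bed origin at about (0.598, -0.150). The tray is at about (0.628, 0.2145) with a yaw of +3.7°.

I'll start with the block at (0.5103, 0.3884), closing direction 6.9°. The moves are +28.8 cm in x, -14.15 cm in y, -22.4 cm in z, and a -60.4° turn.

```bash
cat > go.py <<'E'
from vis import *
ex=np.array([.99725,-.0741]);ey=np.array([.0741,.99725]);bed=np.array([.5982,-.1498])
tray=np.array([.628,.2145]);tx=np.array([.998,.0645]);ty=np.array([-.0645,.998])
def yaw(): 
    r=status.read_state()["tool_rot"]; return np.degrees(np.arctan2(*cv2.Rodrigues(r)[0][1::-1,1]))
def to(p,z,y):
    s=status.read_state(); d=(np.r_[p,z]-s["tcp_pos"])*100; r=(y-yaw()+90)%180-90
    print("clock",round(float(s["clock"]),2),"tcp",s["tcp_pos"].round(4),"d cm",d.round(2),"rot",round(r,1),"q6",round(float(s["joint_pos"][5]),2),"F",s["force"].round(2),"gap",round(float(s["finger_gap"]),3),"grip",round(float(s["gripper_force"]),1))
def blocks(c=None):
    t,s=cam("top"),cam("side")
    for n,c,f,roi in(("top",t,ftop,(140,130,440,310)),("side",s,fside,(180,150,420,400))):
        for q in blobs(c,f,roi):
            r=rect(c,q,.02)
            if r[1][0]>40: print(n,q.mean(0).round(0),r[0].round(4),np.round(r[1],0),"close",round((r[2]+180)%180-90,1))
E
python3 -m jog '[{"translation":[5,-2.4,0],"rotation":[0,0,-10],"hand":0.8},{"translation":[10,-4.8,0],"rotation":[0,0,-20],"hand":0.8},{"translation":[15,-7.2,-1],"rotation":[0,0,-30],"hand":0.8},{"translation":[20,-9.6,-3],"rotation":[0,0,-40],"hand":0.8},{"translation":[24.5,-12,-6],"rotation":[0,0,-50],"hand":0.8},{"translation":[28.8,-14.15,-9],"rotation":[0,0,-60.4],"hand":0.8},{"translation":[28.8,-14.15,-13],"rotation":[0,0,-60.4],"hand":0.8},{"translation":[28.8,-14.15,-17],"rotation":[0,0,-60.4],"hand":0.8},{"translation":[28.8,-14.15,-17],"rotation":[0,0,-60.4],"hand":0.8},{"translation":[28.8,-14.15,-17],"rotation":[0,0,-60.4],"hand":0.8}]'
python3 - <<'E'
from go import *
to([.5103,.3884],.028,6.9); blocks()
E
```

```text
clock: 1.75
tcp_pos: [0.511, 0.3896, 0.0849]
tool_rot: [2.084, 2.35, 0.004]
force: [1.0, 0.2, 0.3]
finger_gap: 0.801
gripper_force: 0.0
clock 1.75 tcp [0.511  0.3896 0.0849] d cm [-0.07 -0.12 -5.69] rot 0.0 q6 0.51 F [0.96 0.17 0.32] gap 0.801 grip 0.0
top [166. 301.] [0.2964 0.4354] [76. 53.] close -7.1
top [356. 291.] [ 0.3088 -0.1071] [177. 124.] close -15.9
top [279. 270.] [0.3751 0.11  ] [74. 61.] close -47.3
top [331. 266.] [ 0.3824 -0.0373] [55. 34.] close 58.4
top [143. 255.] [0.4226 0.5024] [42. 27.] close -88.7
top [427. 263.] [ 0.3807 -0.3098] [83. 66.] close -76.5
top [271. 236.] [0.4729 0.1333] [54. 22.] close -89.9
top [264. 242.] [0.4619 0.1499] [137.  65.] close -84.3
top [393. 226.] [ 0.4918 -0.2177] [55. 29.] close 88.6
top [316. 241.] [ 0.4686 -0.0206] [279. 126.] close 11.6
top [236. 204.] [0.5626 0.2366] [79. 33.] close -1.4
top [277. 211.] [0.5445 0.1115] [164.  87.] close 7.9
top [292. 180.] [0.6384 0.0623] [120.  83.] close 88.6
top [297. 160.] [0.6976 0.0543] [59. 58.] close 88.6
top [250. 149.] [0.7349 0.1929] [50. 24.] close 20.1
top [221. 144.] [0.7489 0.2795] [62. 32.] close 78.3
top [186. 156.] [0.7204 0.3823] [130. 119.] close 79.0
top [340. 150.] [ 0.7234 -0.0811] [207. 120.] close 4.5
side [261. 366.] [0.5076 0.4035] [44. 34.] close -82.7
side [316. 347.] [0.4083 0.3572] [67. 44.] close 12.2
side [256. 234.] [0.5479 0.093 ] [122.  46.] close 36.2
side [194. 220.] [0.6964 0.0628] [63. 61.] close 27.3
side [240. 192.] [ 0.5969 -0.0308] [43. 14.] close 6.0
side [312. 198.] [ 0.4191 -0.0272] [96. 25.] close 11.1
side [338. 175.] [ 0.3565 -0.108 ] [72. 28.] close -12.4
side [266. 162.] [ 0.5418 -0.1406] [92.  8.] close -3.4
side [227. 163.] [ 0.6395 -0.1337] [90. 47.] close -1.7
```

The lighting shifts between pictures, so I'll normalise the mask by the bench colour. For now I go on with the first grasp.

```bash
python3 - <<'E'
s=open('vis.py').read()
s=s.replace('im=cv2.GaussianBlur(c["image"],(0,0),.6)[y0:y1,x0:x1]','im=cv2.GaussianBlur(c["image"].astype(np.float32),(0,0),.6)[y0:y1,x0:x1]; im=im*(np.array(ref,np.float32)/np.median(im.reshape(-1,3),0)) if ref is not None else im')
s=s.replace('amin=30,sub=4):\n    """contours (px) where f','amin=30,sub=4,ref=None):\n    """contours (px) where f')
open('vis.py','w').write(s)
E
python3 -m jog '[{"translation":[-0.1,-0.1,-3],"rotation":[0,0,0],"hand":0.8},{"translation":[-0.1,-0.1,-5.7],"rotation":[0,0,0],"hand":0.8},{"translation":[-0.1,-0.1,-5.7],"rotation":[0,0,0],"hand":0.8},{"translation":[-0.1,-0.1,-5.7],"rotation":[0,0,0],"hand":0.3},{"translation":[-0.1,-0.1,-5.7],"rotation":[0,0,0],"hand":0.3},{"translation":[-0.1,-0.1,-5.7],"rotation":[0,0,0],"hand":0.3},{"translation":[-0.1,-0.1,-5.7],"rotation":[0,0,0],"hand":0.3},{"translation":[-0.1,-0.1,-3],"rotation":[0,0,0],"hand":0.3},{"translation":[-0.1,-0.1,1],"rotation":[0,0,0],"hand":0.3},{"translation":[-0.1,-0.1,1],"rotation":[0,0,0],"hand":0.3}]'
python3 - <<'E'
from go import *
import vis
to(tray,.065,93.7)
to(bed,.085+.07,-4.25)
t=cam("top");print(np.median(t["image"][130:310,140:440].reshape(-1,3),0)); s=cam("side");print(np.median(s["image"][150:400,180:420].reshape(-1,3),0))
for n,c,f,roi,ref in(("top",t,ftop,(140,130,440,310),(117,106,87)),("side",s,fside,(180,150,420,400),(147,138,124))):
    for q in blobs(c,f,roi,ref=ref):
        r=rect(c,q,.02)
        if r[1][0]>40: print(n,q.mean(0).round(0),r[0].round(4),np.round(r[1],0),"close",round((r[2]+180)%180-90,1))
E
```

```text
clock: 3.1
tcp_pos: [0.511, 0.3891, 0.0967]
tool_rot: [2.083, 2.349, 0.012]
force: [0.4, -0.1, -3.5]
finger_gap: 0.45
gripper_force: 61.8
clock 3.1 tcp [0.511  0.3891 0.0967] d cm [ 11.7  -17.46  -3.17] rot 86.8 q6 0.51 F [ 0.42 -0.11 -3.53] gap 0.45 grip 61.8
clock 3.1 tcp [0.511  0.3891 0.0967] d cm [  8.72 -53.89   5.83] rot -11.1 q6 0.51 F [ 0.42 -0.11 -3.53] gap 0.45 grip 61.8
[135. 121. 100.]
[119. 119. 101.]
top [269. 255.] [0.4151 0.1424] [58. 38.] close 7.6
top [333. 251.] [ 0.4195 -0.0406] [252.  20.] close 10.9
side [262. 342.] [0.5119 0.3572] [42. 40.] close -86.1
side [318. 302.] [0.4036 0.2567] [67. 38.] close 0.1
side [244. 245.] [0.5748 0.1216] [135.  27.] close 42.3
side [272. 221.] [0.5139 0.051 ] [108.  13.] close 36.7
side [223. 194.] [ 0.6388 -0.0248] [54. 30.] close 48.8
side [350. 165.] [ 0.3275 -0.1475] [49. 21.] close 28.2
side [326. 156.] [ 0.3878 -0.1724] [52. 47.] close 4.5
side [267. 161.] [ 0.5382 -0.1438] [87. 18.] close -2.5
```

It weighs 3.5 N, so it is steel. It goes to the tray's centre slot, with the turn made on the way.

```bash
python3 -m jog '[{"translation":[1.3,-1.9,0],"rotation":[0,0,9.6],"hand":0.3},{"translation":[2.6,-3.8,0],"rotation":[0,0,19.2],"hand":0.3},{"translation":[3.9,-5.7,0],"rotation":[0,0,28.8],"hand":0.3},{"translation":[5.2,-7.6,0],"rotation":[0,0,38.4],"hand":0.3},{"translation":[6.5,-9.5,0],"rotation":[0,0,48],"hand":0.3},{"translation":[7.8,-11.4,0],"rotation":[0,0,57.6],"hand":0.3},{"translation":[9.1,-13.3,0],"rotation":[0,0,67.2],"hand":0.3},{"translation":[10.4,-15.2,0],"rotation":[0,0,77],"hand":0.3},{"translation":[11.7,-17.4,0],"rotation":[0,0,86.8],"hand":0.3},{"translation":[11.7,-17.4,-1],"rotation":[0,0,86.8],"hand":0.3}]'
python3 -m jog '[{"translation":[0,0,-1],"rotation":[0,0,0],"hand":0.3},{"translation":[0,0,-2],"rotation":[0,0,0],"hand":0.3},{"translation":[0,0,-3],"rotation":[0,0,0],"hand":0.3},{"translation":[0,0,-3],"rotation":[0,0,0],"hand":0.3},{"translation":[0,0,-3],"rotation":[0,0,0],"hand":0.3},{"translation":[0,0,-3],"rotation":[0,0,0],"hand":0.3},{"translation":[0,0,-3],"rotation":[0,0,0],"hand":0.3},{"translation":[0,0,-3],"rotation":[0,0,0],"hand":0.3},{"translation":[0,0,-3],"rotation":[0,0,0],"hand":0.3},{"translation":[0,0,-3],"rotation":[0,0,0],"hand":0.3}]'
python3 - <<'E'
from go import *
to(tray,.035,93.7)
t=cam("top");s=cam("side")
I=np.hstack([cv2.resize(t["image"][140:300,150:310],None,fx=2.4,fy=2.4),cv2.resize(s["image"][220:380,170:330],None,fx=2.4,fy=2.4)])
cv2.imwrite("pics/tray1.png",I[:,:,::-1])
E
```

```text
clock: 4.45
tcp_pos: [0.6264, 0.2121, 0.0815]
tool_rot: [0.096, -3.138, 0.001]
force: [-0.3, 0.4, -3.5]
finger_gap: 0.445
gripper_force: 61.7
clock: 5.7
tcp_pos: [0.6262, 0.2138, 0.0533]
tool_rot: [-0.1, 3.14, 0.0]
force: [-0.3, -0.2, -4.1]
finger_gap: 0.447
gripper_force: 66.7
clock 5.7 tcp [0.6262 0.2138 0.0533] d cm [ 0.18  0.07 -1.83] rot 0.0 q6 -1.32 F [-0.3  -0.17 -4.11] gap 0.447 grip 66.7
```

View pics/tray1.png

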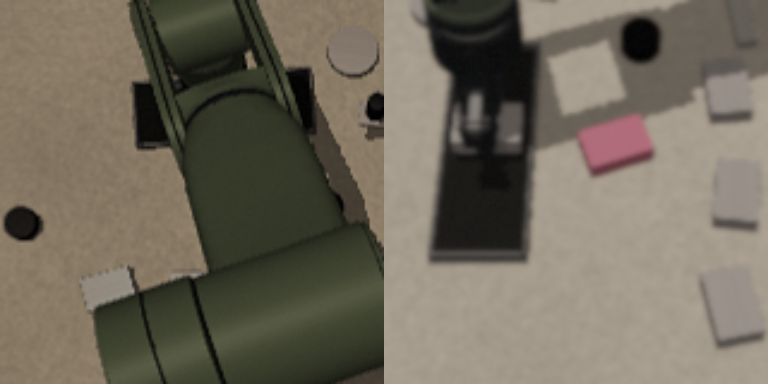

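The side crop shows the block held over the tray at (485,125), inside the walls. Next I lower it, release, and go to the block at (0.4075, 0.3575).

```bash
python3 -m jog '[{"translation":[0.1,0.1,-1],"rotation":[0,0,0],"hand":0.3},{"translation":[0.1,0.1,-1.7],"rotation":[0,0,0],"hand":0.3},{"translation":[0.1,0.1,-1.8],"rotation":[0,0,0],"hand":0.3},{"translation":[0.1,0.1,-1.8],"rotation":[0,0,0],"hand":0.3},{"translation":[0.1,0.1,-1.8],"rotation":[0,0,0],"hand":0.6},{"translation":[0.1,0.1,-1.8],"rotation":[0,0,0],"hand":0.6},{"translation":[0.1,0.1,-1.8],"rotation":[0,0,0],"hand":0.6},{"translation":[0.1,0.1,0],"rotation":[0,0,0],"hand":0.6},{"translation":[0.1,0.1,4],"rotation":[0,0,0],"hand":0.6},{"translation":[0.1,0.1,4],"rotation":[0,0,0],"hand":0.6}]'
python3 -m jog '[{"translation":[-2.7,1.8,0],"rotation":[0,0,-9.7],"hand":0.8},{"translation":[-5.5,3.6,0],"rotation":[0,0,-19.4],"hand":0.8},{"translation":[-8.3,5.4,0],"rotation":[0,0,-29.1],"hand":0.8},{"translation":[-11.1,7.2,0],"rotation":[0,0,-38.8],"hand":0.8},{"translation":[-13.9,9,0],"rotation":[0,0,-48.5],"hand":0.8},{"translation":[-16.7,10.8,0],"rotation":[0,0,-58.2],"hand":0.8},{"translation":[-19.5,12.6,0],"rotation":[0,0,-68],"hand":0.8},{"translation":[-22,14.3,0],"rotation":[0,0,-77.9],"hand":0.8},{"translation":[-22,14.3,-2],"rotation":[0,0,-77.9],"hand":0.8},{"translation":[-22,14.3,-2],"rotation":[0,0,-77.9],"hand":0.8}]'
python3 - <<'E'
from go import *
to([.4075,.3575],.028,15.8)
t=cam("top");s=cam("side")
I=np.hstack([cv2.resize(t["image"][140:300,150:310],None,fx=2.4,fy=2.4),cv2.resize(s["image"][220:380,180:340],None,fx=2.4,fy=2.4)])
cv2.imwrite("pics/tray2.png",I[:,:,::-1])
E
```

```text
clock: 7.05
tcp_pos: [0.6299, 0.2157, 0.0983]
tool_rot: [-0.1, 3.131, 0.004]
force: [0.4, -0.7, 0.1]
finger_gap: 0.597
gripper_force: 0.0
clock: 8.3
tcp_pos: [0.4061, 0.3573, 0.0725]
tool_rot: [-1.894, -2.505, 0.005]
force: [-0.4, 0.1, -0.5]
finger_gap: 0.8
gripper_force: 0.0
clock 8.3 tcp [0.4061 0.3573 0.0725] d cm [ 0.14  0.02 -4.45] rot -0.0 q6 0.42 F [-0.36  0.09 -0.55] gap 0.8 grip 0.0
```

View pics/tray2.png

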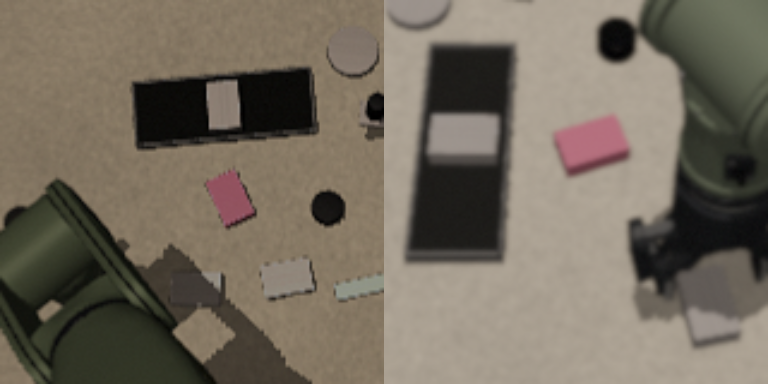

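The first block lies flat in the tray at crop (222,105), and the second block is under the hand. Now I grasp and heft it.

```bash
python3 -m jog '[{"translation":[0.1,0,-2.5],"rotation":[0,0,0],"hand":0.8},{"translation":[0.1,0,-4.4],"rotation":[0,0,0],"hand":0.8},{"translation":[0.1,0,-4.4],"rotation":[0,0,0],"hand":0.8},{"translation":[0.1,0,-4.4],"rotation":[0,0,0],"hand":0.3},{"translation":[0.1,0,-4.4],"rotation":[0,0,0],"hand":0.3},{"translation":[0.1,0,-4.4],"rotation":[0,0,0],"hand":0.3},{"translation":[0.1,0,-4.4],"rotation":[0,0,0],"hand":0.3},{"translation":[0.1,0,-2],"rotation":[0,0,0],"hand":0.3},{"translation":[0.1,0,2],"rotation":[0,0,0],"hand":0.3},{"translation":[0.1,0,2],"rotation":[0,0,0],"hand":0.3}]'
python3 - <<'E'
from go import *
to(tray+.066*ty,.065,93.7)
to(bed,.085+.07,-4.25)
E
```

```text
clock: 9.65
tcp_pos: [0.4098, 0.3591, 0.0958]
tool_rot: [1.895, 2.504, 0.011]
force: [1.8, 0.9, -7.2]
finger_gap: 0.444
gripper_force: 63.5
clock 9.65 tcp [0.4098 0.3591 0.0958] d cm [21.4  -7.87 -3.08] rot 77.9 q6 0.42 F [ 1.82  0.85 -7.25] gap 0.444 grip 63.5
clock 9.65 tcp [0.4098 0.3591 0.0958] d cm [ 18.84 -50.89   5.92] rot -20.0 q6 0.42 F [ 1.82  0.85 -7.25] gap 0.444 grip 63.5
```

7.2 N, so carbide. It goes to the carriage, a little in front of its place.

```bash
python3 -m jog '[{"translation":[1.5,-5,3],"rotation":[0,0,-2],"hand":0.3},{"translation":[3.2,-10,6],"rotation":[0,0,-4],"hand":0.3},{"translation":[5,-15.5,7],"rotation":[0,0,-6],"hand":0.3},{"translation":[6.8,-21,7],"rotation":[0,0,-8],"hand":0.3},{"translation":[8.6,-26.5,7],"rotation":[0,0,-10],"hand":0.3},{"translation":[10.4,-32,7],"rotation":[0,0,-12],"hand":0.3},{"translation":[12.2,-37.5,7],"rotation":[0,0,-14],"hand":0.3},{"translation":[14,-42.5,7],"rotation":[0,0,-17],"hand":0.3},{"translation":[15.5,-47,7],"rotation":[0,0,-20],"hand":0.3},{"translation":[16.8,-50.7,7],"rotation":[0,0,-20],"hand":0.3}]'
python3 -m jog '[{"translation":[0,0,0],"rotation":[0,0,0],"hand":0.3},{"translation":[0,0,-2],"rotation":[0,0,0],"hand":0.3},{"translation":[0,0,-4],"rotation":[0,0,0],"hand":0.3},{"translation":[0,0,-4],"rotation":[0,0,0],"hand":0.3},{"translation":[0,0,-4],"rotation":[0,0,0],"hand":0.3},{"translation":[0,0,-4],"rotation":[0,0,0],"hand":0.3},{"translation":[0,0,-4],"rotation":[0,0,0],"hand":0.3},{"translation":[0,0,-4],"rotation":[0,0,0],"hand":0.3},{"translation":[0,0,-4],"rotation":[0,0,0],"hand":0.3},{"translation":[0,0,-4],"rotation":[0,0,0],"hand":0.3}]'
python3 - <<'E'
from go import *
to(bed-.02*ex,.103,-4.25)
t=cam("top");s=cam("side")
I=np.hstack([cv2.resize(t["image"][150:250,290:430],None,fx=2.8,fy=2.8),cv2.resize(s["image"][95:195,200:330],None,fx=2.8,fy=2.8)])
cv2.imwrite("pics/bed1.png",I[:,:,::-1])
E
```

```text
clock: 10.9
tcp_pos: [0.5753, -0.1509, 0.1606]
tool_rot: [-2.301, -2.134, 0.003]
force: [0.2, 0.5, -6.2]
finger_gap: 0.446
gripper_force: 63.6
clock: 12.15
tcp_pos: [0.5762, -0.1492, 0.1234]
tool_rot: [2.302, 2.138, 0.0]
force: [0.2, 0.2, -7.1]
finger_gap: 0.446
gripper_force: 63.6
clock 12.15 tcp [ 0.5762 -0.1492  0.1234] d cm [ 0.21  0.09 -2.04] rot -0.0 q6 -0.2 F [ 0.22  0.22 -7.11] gap 0.446 grip 63.6
```

View pics/bed1.png

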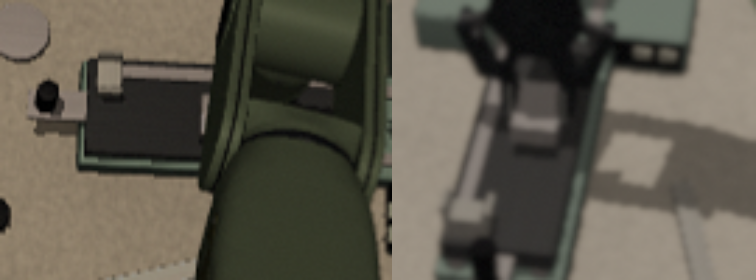

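The block hangs over the plate just in front of the fence, at side crop (537,105). I lower it by 1.9 cm and read the force.

```bash
python3 -m jog '[{"translation":[0,0,-1],"rotation":[0,0,0],"hand":0.3},{"translation":[0,0,-1.6],"rotation":[0,0,0],"hand":0.3},{"translation":[0,0,-1.9],"rotation":[0,0,0],"hand":0.3},{"translation":[0,0,-1.9],"rotation":[0,0,0],"hand":0.3},{"translation":[0,0,-1.9],"rotation":[0,0,0],"hand":0.3},{"translation":[0,0,-1.9],"rotation":[0,0,0],"hand":0.3},{"translation":[0,0,-1.9],"rotation":[0,0,0],"hand":0.3},{"translation":[0,0,-1.9],"rotation":[0,0,0],"hand":0.3},{"translation":[0,0,-1.9],"rotation":[0,0,0],"hand":0.3},{"translation":[0,0,-1.9],"rotation":[0,0,0],"hand":0.3}]'
python3 - <<'E'
from go import *
to(bed,.103,-4.25)
E
```

```text
clock: 13.5
tcp_pos: [0.5757, -0.149, 0.1058]
tool_rot: [-2.302, -2.138, 0.0]
force: [-4.8, 1.4, 5.7]
finger_gap: 0.446
gripper_force: 65.0
clock 13.5 tcp [ 0.5757 -0.149   0.1058] d cm [ 2.25 -0.08 -0.28] rot -0.0 q6 -0.2 F [-4.81  1.42  5.72] gap 0.446 grip 65.0
```

Contact: it presses with about 13 N. I ease up 1.5 mm and slide towards the fence.

```bash
python3 -m jog '[{"translation":[0,0,0.15],"rotation":[0,0,0],"hand":0.3},{"translation":[0.5,0,0.15],"rotation":[0,0,0],"hand":0.3},{"translation":[1,-0.1,0.15],"rotation":[0,0,0],"hand":0.3},{"translation":[1.4,-0.1,0.15],"rotation":[0,0,0],"hand":0.3},{"translation":[1.7,-0.1,0.15],"rotation":[0,0,0],"hand":0.3},{"translation":[1.9,-0.1,0.15],"rotation":[0,0,0],"hand":0.3},{"translation":[1.9,-0.1,0.15],"rotation":[0,0,0],"hand":0.3},{"translation":[1.9,-0.1,0.15],"rotation":[0,0,0],"hand":0.3},{"translation":[1.9,-0.1,0.15],"rotation":[0,0,0],"hand":0.3},{"translation":[1.9,-0.1,0.15],"rotation":[0,0,0],"hand":0.3}]'
python3 -m jog '[{"translation":[0.1,0,0],"rotation":[0,0,0],"hand":0.3},{"translation":[0.2,0,0],"rotation":[0,0,0],"hand":0.3},{"translation":[0.3,0,0],"rotation":[0,0,0],"hand":0.3},{"translation":[0.4,0,0],"rotation":[0,0,0],"hand":0.3},{"translation":[0.4,0,0],"rotation":[0,0,0],"hand":0.3},{"translation":[0.4,0,0],"rotation":[0,0,0],"hand":0.3},{"translation":[0.4,0,0],"rotation":[0,0,0],"hand":0.3},{"translation":[0.4,0,0],"rotation":[0,0,0],"hand":0.3},{"translation":[0.4,0,0],"rotation":[0,0,0],"hand":0.3},{"translation":[0.4,0,0],"rotation":[0,0,0],"hand":0.3}]'
python3 - <<'E'
from go import *
to(bed,.103,-4.25)
E
```

```text
clock: 14.75
tcp_pos: [0.5945, -0.1502, 0.1058]
tool_rot: [-2.301, -2.137, 0.002]
force: [-5.5, 0.5, 1.2]
finger_gap: 0.445
gripper_force: 64.5
clock: 16.0
tcp_pos: [0.5985, -0.1502, 0.1058]
tool_rot: [-2.301, -2.137, 0.002]
force: [-5.1, -0.3, 1.4]
finger_gap: 0.443
gripper_force: 64.5
clock 16.0 tcp [ 0.5985 -0.1502  0.1058] d cm [-0.03  0.04 -0.28] rot -0.0 q6 -0.19 F [-5.1  -0.27  1.44] gap 0.443 grip 64.5
```

```bash
python3 -m jog '[{"translation":[0.05,0,0],"rotation":[0,0,0],"hand":0.3},{"translation":[0.1,0,0],"rotation":[0,0,0],"hand":0.3},{"translation":[0.15,0,0],"rotation":[0,0,0],"hand":0.3},{"translation":[0.15,0,0],"rotation":[0,0,0],"hand":0.3},{"translation":[0.15,0,0],"rotation":[0,0,0],"hand":0.3},{"translation":[0.15,0,0],"rotation":[0,0,0],"hand":0.3},{"translation":[0.15,0,0],"rotation":[0,0,0],"hand":0.3},{"translation":[0.15,0,0],"rotation":[0,0,0],"hand":0.3},{"translation":[0.15,0,0],"rotation":[0,0,0],"hand":0.3},{"translation":[0.15,0,0],"rotation":[0,0,0],"hand":0.3}]'
python3 -m jog '[{"translation":[0.05,0,0],"rotation":[0,0,0],"hand":0.3},{"translation":[0.1,0,0],"rotation":[0,0,0],"hand":0.3},{"translation":[0.15,0,0],"rotation":[0,0,0],"hand":0.3},{"translation":[0.15,0,0],"rotation":[0,0,0],"hand":0.3},{"translation":[0.15,0,0],"rotation":[0,0,0],"hand":0.3},{"translation":[0.15,0,0],"rotation":[0,0,0],"hand":0.3},{"translation":[0.15,0,0],"rotation":[0,0,0],"hand":0.3},{"translation":[0.15,0,0],"rotation":[0,0,0],"hand":0.3},{"translation":[0.15,0,0],"rotation":[0,0,0],"hand":0.3},{"translation":[0.15,0,0],"rotation":[0,0,0],"hand":0.3}]'
python3 - <<'E'
from go import *
to(bed,.103,-4.25)
E
```

```text
clock: 17.25
tcp_pos: [0.5986, -0.1502, 0.1058]
tool_rot: [-2.299, -2.136, 0.005]
force: [-8.1, -0.8, 3.5]
finger_gap: 0.443
gripper_force: 64.8
clock: 18.5
tcp_pos: [0.5988, -0.1502, 0.1058]
tool_rot: [-2.298, -2.134, 0.009]
force: [-12.4, 0.5, 5.4]
finger_gap: 0.446
gripper_force: 65.0
clock 18.5 tcp [ 0.5988 -0.1502  0.1058] d cm [-0.06  0.04 -0.28] rot -0.0 q6 -0.19 F [-12.4    0.47   5.45] gap 0.446 grip 65.0
```

The force climbs against a hard contact at x = 0.5987, so the block is on the fence. I relax, release, rise, and go towards the third block.

```bash
python3 -m jog '[{"translation":[-0.25,0,0.05],"rotation":[0,0,0],"hand":0.3},{"translation":[-0.25,0,0.05],"rotation":[0,0,0],"hand":0.3},{"translation":[-0.25,0,0.05],"rotation":[0,0,0],"hand":0.6},{"translation":[-0.25,0,0.05],"rotation":[0,0,0],"hand":0.6},{"translation":[-0.25,0,0.05],"rotation":[0,0,0],"hand":0.6},{"translation":[-0.25,0,0.05],"rotation":[0,0,0],"hand":0.6},{"translation":[-0.25,0,2],"rotation":[0,0,0],"hand":0.6},{"translation":[-0.25,0,6],"rotation":[0,0,0],"hand":0.6},{"translation":[-2,4,8],"rotation":[0,0,0],"hand":0.6},{"translation":[-4.5,9,8],"rotation":[0,0,0],"hand":0.6}]'
python3 -m jog '[{"translation":[-2.5,5.2,0],"rotation":[0,0,0],"hand":0.8},{"translation":[-5,10.4,0],"rotation":[0,0,1],"hand":0.8},{"translation":[-7.5,15.6,0],"rotation":[0,0,2],"hand":0.8},{"translation":[-10,20.8,-2],"rotation":[0,0,2.7],"hand":0.8},{"translation":[-12.4,26,-5],"rotation":[0,0,2.7],"hand":0.8},{"translation":[-14.6,31,-8],"rotation":[0,0,2.7],"hand":0.8},{"translation":[-14.6,31,-10],"rotation":[0,0,2.7],"hand":0.8},{"translation":[-14.6,31,-10],"rotation":[0,0,2.7],"hand":0.8},{"translation":[-14.6,31,-10],"rotation":[0,0,2.7],"hand":0.8},{"translation":[-14.6,31,-10],"rotation":[0,0,2.7],"hand":0.8}]'
python3 - <<'E'
from go import *
to([.4047,.2523],.028,-1.5)
t=cam("top");s=cam("side")
I=np.hstack([cv2.resize(t["image"][140:300,140:420],None,fx=1.8,fy=1.8),cv2.resize(s["image"][100:300,190:350],None,fx=1.44,fy=1.44)])
cv2.imwrite("pics/look3.png",I[:,:,::-1])
from bed import *
g=lambda i:i.mean(2)>75
for q in blobs(t,g,(340,183,400,205),20):
    r=rect(t,q,.095); print("block on bed top",r); print("bedframe",(r[0]-bed)@np.c_[ex,ey])
E
```

```text
clock: 19.75
tcp_pos: [0.5586, -0.0599, 0.1879]
tool_rot: [2.301, 2.133, 0.006]
force: [0.5, 0.5, 0.1]
finger_gap: 0.599
gripper_force: 0.0
clock: 21.0
tcp_pos: [0.4123, 0.2496, 0.0869]
tool_rot: [2.252, 2.189, 0.004]
force: [-0.1, -0.1, -1.0]
finger_gap: 0.798
gripper_force: 0.0
clock 21.0 tcp [0.4123 0.2496 0.0869] d cm [-0.76  0.27 -5.89] rot 0.1 q6 0.55 F [-0.14 -0.11 -0.97] gap 0.798 grip 0.0
block on bed top (array([ 0.59083936, -0.15010614]), (59.90258026123047, 25.98880958557129), 88.64754486083984)
bedframe [-0.00731772 -0.00085072]
```

View pics/look3.png

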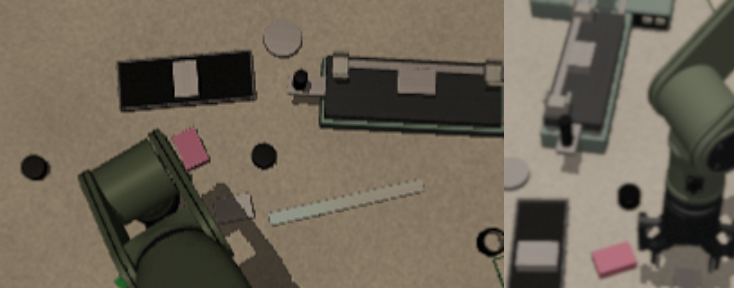

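The carbide block sits against the fence at crop (416,80), with its y centred on the bed. The bar, the tray and the bystanders have not moved, and the third block is under the hand.

```bash
python3 -m jog '[{"translation":[-0.75,0.25,-2.5],"rotation":[0,0,0],"hand":0.8},{"translation":[-0.75,0.25,-5],"rotation":[0,0,0],"hand":0.8},{"translation":[-0.75,0.25,-5.9],"rotation":[0,0,0],"hand":0.8},{"translation":[-0.75,0.25,-5.9],"rotation":[0,0,0],"hand":0.3},{"translation":[-0.75,0.25,-5.9],"rotation":[0,0,0],"hand":0.3},{"translation":[-0.75,0.25,-5.9],"rotation":[0,0,0],"hand":0.3},{"translation":[-0.75,0.25,-5.9],"rotation":[0,0,0],"hand":0.3},{"translation":[-0.75,0.25,-3],"rotation":[0,0,0],"hand":0.3},{"translation":[-0.75,0.25,1],"rotation":[0,0,0],"hand":0.3},{"translation":[-0.75,0.25,1],"rotation":[0,0,0],"hand":0.3}]'
python3 - <<'E'
from go import *
to(tray+.066*ty,.065,93.7)
to(bed+.065*ey-.01*ex,.106,-4.25)
E
```

```text
clock: 22.35
tcp_pos: [0.4053, 0.2532, 0.0976]
tool_rot: [2.25, 2.19, 0.01]
force: [0.8, 0.8, -8.2]
finger_gap: 0.45
gripper_force: 63.8
clock 22.35 tcp [0.4053 0.2532 0.0976] d cm [21.85  2.72 -3.26] rot -84.8 q6 0.56 F [ 0.84  0.84 -8.22] gap 0.45 grip 63.8
clock 22.35 tcp [0.4053 0.2532 0.0976] d cm [ 18.78 -33.74   0.84] rot -2.7 q6 0.56 F [ 0.84  0.84 -8.22] gap 0.45 grip 63.8
```

8.2 N, so carbide. It goes to bed y = +65 mm.

```bash
python3 -m jog '[{"translation":[1.5,-4.5,4],"rotation":[0,0,0],"hand":0.3},{"translation":[4,-9.5,7],"rotation":[0,0,-1],"hand":0.3},{"translation":[6.5,-14.5,7],"rotation":[0,0,-2],"hand":0.3},{"translation":[9,-19.5,7],"rotation":[0,0,-2.7],"hand":0.3},{"translation":[11.5,-24.5,7],"rotation":[0,0,-2.7],"hand":0.3},{"translation":[14,-29.5,7],"rotation":[0,0,-2.7],"hand":0.3},{"translation":[17.7,-33.6,7],"rotation":[0,0,-2.7],"hand":0.3},{"translation":[17.7,-33.6,5],"rotation":[0,0,-2.7],"hand":0.3},{"translation":[17.7,-33.6,3],"rotation":[0,0,-2.7],"hand":0.3},{"translation":[17.7,-33.6,3],"rotation":[0,0,-2.7],"hand":0.3}]'
python3 - <<'E'
from go import *
to(bed+.065*ey,.106,-4.25)
E
```

```text
clock: 23.6
tcp_pos: [0.5779, -0.0834, 0.1214]
tool_rot: [-2.297, -2.133, 0.009]
force: [0.4, -0.8, -6.4]
finger_gap: 0.45
gripper_force: 64.6
clock 23.6 tcp [ 0.5779 -0.0834  0.1214] d cm [ 2.51 -0.15 -1.54] rot 0.0 q6 -0.09 F [ 0.38 -0.84 -6.38] gap 0.45 grip 64.6
```

```bash
python3 -m jog '[{"translation":[0,0,-0.8],"rotation":[0,0,0],"hand":0.3},{"translation":[0,0,-1.3],"rotation":[0,0,0],"hand":0.3},{"translation":[0,-0.1,-1.5],"rotation":[0,0,0],"hand":0.3},{"translation":[0.5,-0.1,-1.5],"rotation":[0,0,0],"hand":0.3},{"translation":[1,-0.1,-1.5],"rotation":[0,0,0],"hand":0.3},{"translation":[1.5,-0.1,-1.5],"rotation":[0,0,0],"hand":0.3},{"translation":[1.9,-0.1,-1.5],"rotation":[0,0,0],"hand":0.3},{"translation":[2.2,-0.1,-1.5],"rotation":[0,0,0],"hand":0.3},{"translation":[2.2,-0.1,-1.5],"rotation":[0,0,0],"hand":0.3},{"translation":[2.2,-0.1,-1.5],"rotation":[0,0,0],"hand":0.3}]'
python3 - <<'E'
from go import *
to(bed+.065*ey,.106,-4.25)
E
```

```text
clock: 24.85
tcp_pos: [0.6025, -0.0846, 0.1107]
tool_rot: [-2.302, -2.138, 0.0]
force: [-0.4, -0.1, -7.9]
finger_gap: 0.449
gripper_force: 64.7
clock 24.85 tcp [ 0.6025 -0.0846  0.1107] d cm [ 0.05 -0.04 -0.47] rot -0.0 q6 -0.08 F [-0.38 -0.08 -7.85] gap 0.449 grip 64.7
```

```bash
python3 -m jog '[{"translation":[-0.5,0,0],"rotation":[0,0,0],"hand":0.3},{"translation":[-0.5,0,-0.3],"rotation":[0,0,0],"hand":0.3},{"translation":[-0.5,0,-0.5],"rotation":[0,0,0],"hand":0.3},{"translation":[-0.5,0,-0.55],"rotation":[0,0,0],"hand":0.3},{"translation":[-0.3,0,-0.55],"rotation":[0,0,0],"hand":0.3},{"translation":[-0.1,0,-0.55],"rotation":[0,0,0],"hand":0.3},{"translation":[0.1,0,-0.55],"rotation":[0,0,0],"hand":0.3},{"translation":[0.15,0,-0.55],"rotation":[0,0,0],"hand":0.3},{"translation":[0.15,0,-0.55],"rotation":[0,0,0],"hand":0.3},{"translation":[0.15,0,-0.55],"rotation":[0,0,0],"hand":0.3}]'
python3 -m jog '[{"translation":[0.1,0,0],"rotation":[0,0,0],"hand":0.3},{"translation":[0.2,0,0],"rotation":[0,0,0],"hand":0.3},{"translation":[0.25,0,0],"rotation":[0,0,0],"hand":0.3},{"translation":[0.25,0,0],"rotation":[0,0,0],"hand":0.3},{"translation":[0.25,0,0],"rotation":[0,0,0],"hand":0.3},{"translation":[0.25,0,0],"rotation":[0,0,0],"hand":0.3},{"translation":[0.25,0,0],"rotation":[0,0,0],"hand":0.3},{"translation":[0.25,0,0],"rotation":[0,0,0],"hand":0.3},{"translation":[0.25,0,0],"rotation":[0,0,0],"hand":0.3},{"translation":[0.25,0,0],"rotation":[0,0,0],"hand":0.3}]'
python3 - <<'E'
from go import *
to(bed+.065*ey,.106,-4.25)
E
```

```text
clock: 26.1
tcp_pos: [0.6035, -0.0847, 0.1052]
tool_rot: [-2.301, -2.137, 0.002]
force: [-3.8, 0.3, -5.9]
finger_gap: 0.447
gripper_force: 64.9
clock: 27.35
tcp_pos: [0.6037, -0.0846, 0.105]
tool_rot: [-2.298, -2.135, 0.008]
force: [-8.8, -1.0, -2.9]
finger_gap: 0.448
gripper_force: 65.3
clock 27.35 tcp [ 0.6037 -0.0846  0.105 ] d cm [-0.07 -0.03  0.1 ] rot -0.0 q6 -0.08 F [-8.83 -1.05 -2.87] gap 0.448 grip 65.3
```

On the fence at x = 0.6037, which matches the first block. I release it and go to the fourth block at (0.4155, 0.1427), closing direction 8°.

```bash
python3 -m jog '[{"translation":[-0.2,0,-0.05],"rotation":[0,0,0],"hand":0.3},{"translation":[-0.2,0,-0.1],"rotation":[0,0,0],"hand":0.3},{"translation":[-0.2,0,-0.1],"rotation":[0,0,0],"hand":0.6},{"translation":[-0.2,0,-0.1],"rotation":[0,0,0],"hand":0.6},{"translation":[-0.2,0,-0.1],"rotation":[0,0,0],"hand":0.6},{"translation":[-0.2,0,-0.1],"rotation":[0,0,0],"hand":0.6},{"translation":[-0.2,0,2],"rotation":[0,0,0],"hand":0.6},{"translation":[-0.2,0,6],"rotation":[0,0,0],"hand":0.6},{"translation":[-4,3,6],"rotation":[0,0,0],"hand":0.6},{"translation":[-8,6,6],"rotation":[0,0,0],"hand":0.6}]'
python3 -m jog '[{"translation":[-2.7,4,0],"rotation":[0,0,3],"hand":0.8},{"translation":[-5.4,8,-1],"rotation":[0,0,6],"hand":0.8},{"translation":[-8.2,12.5,-3],"rotation":[0,0,9],"hand":0.8},{"translation":[-10.8,16.7,-6],"rotation":[0,0,12.3],"hand":0.8},{"translation":[-10.8,16.7,-8],"rotation":[0,0,12.3],"hand":0.8},{"translation":[-10.8,16.7,-8],"rotation":[0,0,12.3],"hand":0.8},{"translation":[-10.8,16.7,-8],"rotation":[0,0,12.3],"hand":0.8},{"translation":[-10.8,16.7,-8],"rotation":[0,0,12.3],"hand":0.8},{"translation":[-10.8,16.7,-8],"rotation":[0,0,12.3],"hand":0.8},{"translation":[-10.8,16.7,-8],"rotation":[0,0,12.3],"hand":0.8}]'
python3 - <<'E'
from go import *
to([.4155,.1427],.028,8)
t=cam("top");s=cam("side")
I=np.hstack([cv2.resize(t["image"][140:300,140:420],None,fx=1.8,fy=1.8),cv2.resize(s["image"][100:300,190:350],None,fx=1.44,fy=1.44)])
cv2.imwrite("pics/look4.png",I[:,:,::-1])
E
```

```text
clock: 28.6
tcp_pos: [0.5265, -0.0242, 0.1659]
tool_rot: [2.302, 2.136, 0.003]
force: [-0.4, 0.4, -0.1]
finger_gap: 0.6
gripper_force: 0.0
clock: 29.85
tcp_pos: [0.419, 0.1422, 0.0856]
tool_rot: [2.06, 2.371, 0.001]
force: [-0.1, 0.2, -0.2]
finger_gap: 0.801
gripper_force: 0.0
clock 29.85 tcp [0.419  0.1422 0.0856] d cm [-0.35  0.05 -5.76] rot -0.0 q6 0.16 F [-0.07  0.2  -0.23] gap 0.801 grip 0.0
```

View pics/look4.png

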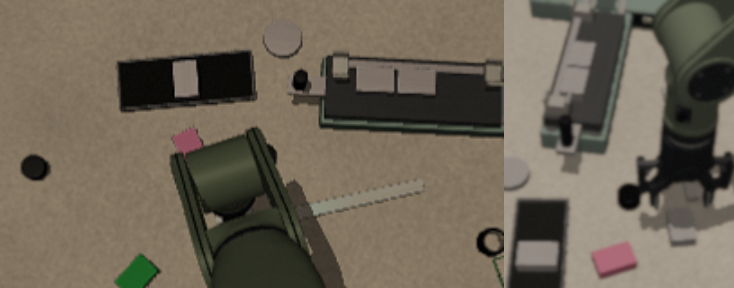

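Both carbide blocks lie side by side on the fence at crop (375,79) and (416,80). The fourth block is still at side crop (680,226). Now I grasp it.

```bash
python3 -m jog '[{"translation":[-0.35,0.05,-2.5],"rotation":[0,0,0],"hand":0.8},{"translation":[-0.35,0.05,-5],"rotation":[0,0,0],"hand":0.8},{"translation":[-0.35,0.05,-5.75],"rotation":[0,0,0],"hand":0.8},{"translation":[-0.35,0.05,-5.75],"rotation":[0,0,0],"hand":0.3},{"translation":[-0.35,0.05,-5.75],"rotation":[0,0,0],"hand":0.3},{"translation":[-0.35,0.05,-5.75],"rotation":[0,0,0],"hand":0.3},{"translation":[-0.35,0.05,-5.75],"rotation":[0,0,0],"hand":0.3},{"translation":[-0.35,0.05,-3],"rotation":[0,0,0],"hand":0.3},{"translation":[-0.35,0.05,1],"rotation":[0,0,0],"hand":0.3},{"translation":[-0.35,0.05,1],"rotation":[0,0,0],"hand":0.3}]'
python3 - <<'E'
from go import *
to(tray+.066*ty,.065,93.7)
to(tray-.066*ty,.065,93.7)
to(bed-.065*ey-.02*ex,.12,-4.25)
E
```

```text
clock: 31.2
tcp_pos: [0.4172, 0.1434, 0.0975]
tool_rot: [2.057, 2.369, 0.009]
force: [0.5, -0.5, -4.4]
finger_gap: 0.453
gripper_force: 62.3
clock 31.2 tcp [0.4172 0.1434 0.0975] d cm [20.66 13.69 -3.25] rot 85.6 q6 0.16 F [ 0.52 -0.46 -4.42] gap 0.453 grip 62.3
clock 31.2 tcp [0.4172 0.1434 0.0975] d cm [21.51  0.52 -3.25] rot 85.6 q6 0.16 F [ 0.52 -0.46 -4.42] gap 0.453 grip 62.3
clock 31.2 tcp [0.4172 0.1434 0.0975] d cm [ 15.63 -35.66   2.25] rot -12.3 q6 0.16 F [ 0.52 -0.46 -4.42] gap 0.453 grip 62.3
```

4.4 N, so steel. It goes to the tray's -y slot.

```bash
python3 -m jog '[{"translation":[2.4,0.1,0],"rotation":[0,0,9.5],"hand":0.3},{"translation":[4.8,0.1,0],"rotation":[0,0,19],"hand":0.3},{"translation":[7.2,0.2,0],"rotation":[0,0,28.5],"hand":0.3},{"translation":[9.6,0.2,0],"rotation":[0,0,38],"hand":0.3},{"translation":[12,0.3,0],"rotation":[0,0,47.5],"hand":0.3},{"translation":[14.4,0.3,0],"rotation":[0,0,57],"hand":0.3},{"translation":[16.8,0.4,0],"rotation":[0,0,66.5],"hand":0.3},{"translation":[19.2,0.5,0],"rotation":[0,0,76],"hand":0.3},{"translation":[21.5,0.5,0],"rotation":[0,0,85.6],"hand":0.3},{"translation":[21.5,0.5,-1],"rotation":[0,0,85.6],"hand":0.3}]'
python3 -m jog '[{"translation":[0,0,-1],"rotation":[0,0,0],"hand":0.3},{"translation":[0,0,-2],"rotation":[0,0,0],"hand":0.3},{"translation":[0,0,-3],"rotation":[0,0,0],"hand":0.3},{"translation":[0,0,-3],"rotation":[0,0,0],"hand":0.3},{"translation":[0,0,-3],"rotation":[0,0,0],"hand":0.3},{"translation":[0,0,-3],"rotation":[0,0,0],"hand":0.3},{"translation":[0,0,-3],"rotation":[0,0,0],"hand":0.3},{"translation":[0,0,-3],"rotation":[0,0,0],"hand":0.3},{"translation":[0,0,-3],"rotation":[0,0,0],"hand":0.3},{"translation":[0,0,-3],"rotation":[0,0,0],"hand":0.3}]'
python3 - <<'E'
from go import *
to(tray-.066*ty,.035,93.7)
E
```

```text
clock: 32.45
tcp_pos: [0.6312, 0.1477, 0.0835]
tool_rot: [-0.098, 3.14, 0.0]
force: [-0.4, 0.1, -4.0]
finger_gap: 0.447
gripper_force: 62.3
clock: 33.7
tcp_pos: [0.6302, 0.1478, 0.0553]
tool_rot: [0.1, -3.14, -0.0]
force: [0.3, 0.0, -3.6]
finger_gap: 0.448
gripper_force: 62.2
clock 33.7 tcp [0.6302 0.1478 0.0553] d cm [ 0.2   0.08 -2.03] rot 0.0 q6 -1.42 F [ 0.31  0.04 -3.59] gap 0.448 grip 62.2
```

```bash
python3 -m jog '[{"translation":[0.1,0.1,-1],"rotation":[0,0,0],"hand":0.3},{"translation":[0.1,0.1,-1.7],"rotation":[0,0,0],"hand":0.3},{"translation":[0.1,0.1,-2],"rotation":[0,0,0],"hand":0.3},{"translation":[0.1,0.1,-2],"rotation":[0,0,0],"hand":0.3},{"translation":[0.1,0.1,-2],"rotation":[0,0,0],"hand":0.6},{"translation":[0.1,0.1,-2],"rotation":[0,0,0],"hand":0.6},{"translation":[0.1,0.1,-2],"rotation":[0,0,0],"hand":0.6},{"translation":[0.1,0.1,0],"rotation":[0,0,0],"hand":0.6},{"translation":[0.1,0.1,4],"rotation":[0,0,0],"hand":0.6},{"translation":[0.1,0.1,6],"rotation":[0,0,0],"hand":0.6}]'
python3 -m jog '[{"translation":[-3,3,2],"rotation":[0,0,-9.5],"hand":0.5},{"translation":[-6,6,2],"rotation":[0,0,-19],"hand":0.5},{"translation":[-9,9,2],"rotation":[0,0,-28.5],"hand":0.5},{"translation":[-12,12,2],"rotation":[0,0,-38],"hand":0.5},{"translation":[-15,15,2],"rotation":[0,0,-47.5],"hand":0.5},{"translation":[-18,17,2],"rotation":[0,0,-57],"hand":0.5},{"translation":[-21,18,2],"rotation":[0,0,-66.5],"hand":0.5},{"translation":[-21,18,2],"rotation":[0,0,-76],"hand":0.5},{"translation":[-21,18,2],"rotation":[0,0,-82.5],"hand":0.5},{"translation":[-21,18,2],"rotation":[0,0,-82.5],"hand":0.5}]'
cat > bar.py <<'E'
from go import *
t,s=cam("top"),cam("side")
for n,c,roi,ref,k in(("top",t,(286,230,386,270),(117,106,87),16),("side",s,(290,150,335,245),(147,138,124),16)):
    x0,y0,x1,y1=roi; im=c["image"][y0:y1,x0:x1].astype(float); m=np.median(im.reshape(-1,3),0); 
    best=blobs(c,lambda i:(i[...,2]/m[2]-i[...,0]/m[0])>.07,roi,100)
    for q in best:
        for z in(.012,): r=rect(c,q,z); print(n,m,q.mean(0).round(1),r[0].round(4),np.round(r[1],1),"close",round((r[2]+180)%180-90,2))
I=np.hstack([t["image"],s["image"]]); I=cv2.resize(I,(800,300),interpolation=cv2.INTER_AREA)
import sys; cv2.imwrite(sys.argv[1],I[:,:,::-1])
E
python3 bar.py pics/look5.png
```

```text
clock: 34.95
tcp_pos: [0.6323, 0.1491, 0.1176]
tool_rot: [-0.1, 3.136, 0.001]
force: [1.5, 0.9, -0.3]
finger_gap: 0.6
gripper_force: 0.0
clock: 36.2
tcp_pos: [0.4213, 0.329, 0.1355]
tool_rot: [1.993, 2.428, 0.001]
force: [0.2, -0.6, -0.3]
finger_gap: 0.499
gripper_force: 0.0
top [134. 120. 100.] [332.1 251.8] [ 0.4203 -0.0414] [256.9  23.7] close 11.25
```

View pics/look5.png

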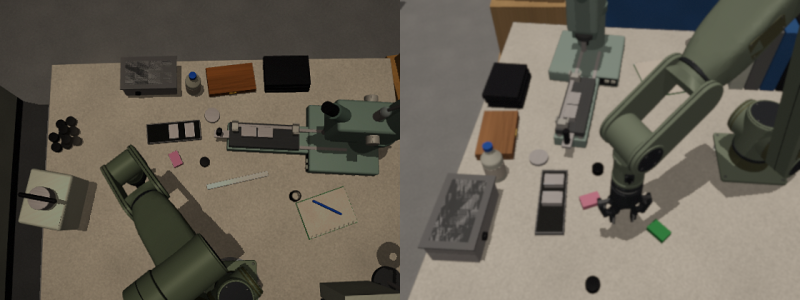

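The view shows two blocks in the tray at (173,130) and (188,129) and two on the carriage, with no grey block left on the bench. The bar is where it was, at (0.4205, -0.041) with closing direction 11.2°. Next I fetch the bar.

```bash
python3 -m jog '[{"translation":[0,-6,0],"rotation":[0,0,0],"hand":0.6},{"translation":[0,-12,0],"rotation":[0,0,0],"hand":0.6},{"translation":[0,-18,0],"rotation":[0,0,0],"hand":0.6},{"translation":[0,-24,0],"rotation":[0,0,0],"hand":0.6},{"translation":[0,-30,-2],"rotation":[0,0,0],"hand":0.6},{"translation":[0,-35,-5],"rotation":[0,0,0],"hand":0.6},{"translation":[0,-37,-7],"rotation":[0,0,0],"hand":0.6},{"translation":[0,-37,-7],"rotation":[0,0,0],"hand":0.6},{"translation":[0,-37,-7],"rotation":[0,0,0],"hand":0.6},{"translation":[0,-37,-7],"rotation":[0,0,0],"hand":0.6}]'
python3 - <<'E'
from go import *
to([.421,-.041],.025,11.2)
t=cam("top");s=cam("side")
I=np.hstack([cv2.resize(t["image"][220:300,270:400],None,fx=3,fy=3),cv2.resize(s["image"][150:250,270:370],None,fx=2.4,fy=2.4)])
cv2.imwrite("pics/bar1.png",I[:,:,::-1])
E
```

```text
clock: 37.55
tcp_pos: [0.4219, -0.0404, 0.0661]
tool_rot: [1.992, 2.428, 0.002]
force: [1.1, -0.4, -0.4]
finger_gap: 0.601
gripper_force: 0.0
clock 37.55 tcp [ 0.4219 -0.0404  0.0661] d cm [-0.09 -0.06 -4.11] rot -0.1 q6 -0.32 F [ 1.14 -0.42 -0.35] gap 0.601 grip 0.0
```

View pics/bar1.png

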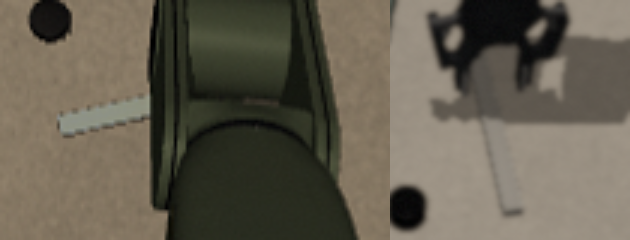

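The hand straddles the bar, seen at side crop (490,90). I close and lift.

```bash
python3 -m jog '[{"translation":[-0.1,-0.05,-2],"rotation":[0,0,0],"hand":0.6},{"translation":[-0.1,-0.05,-4],"rotation":[0,0,0],"hand":0.6},{"translation":[-0.1,-0.05,-4.1],"rotation":[0,0,0],"hand":0.6},{"translation":[-0.1,-0.05,-4.1],"rotation":[0,0,0],"hand":0.1},{"translation":[-0.1,-0.05,-4.1],"rotation":[0,0,0],"hand":0.1},{"translation":[-0.1,-0.05,-4.1],"rotation":[0,0,0],"hand":0.1},{"translation":[-0.1,-0.05,-4.1],"rotation":[0,0,0],"hand":0.1},{"translation":[-0.1,-0.05,-4.1],"rotation":[0,0,0],"hand":0.1},{"translation":[-0.1,-0.05,-4.1],"rotation":[0,0,0],"hand":0.1},{"translation":[-0.1,-0.05,-4.1],"rotation":[0,0,0],"hand":0.1}]'
python3 -m jog '[{"translation":[0,0,3],"rotation":[0,0,0],"hand":0.1},{"translation":[0,0,6],"rotation":[0,0,0],"hand":0.1},{"translation":[0,0,10],"rotation":[0,0,0],"hand":0.1},{"translation":[0,0,14],"rotation":[0,0,0],"hand":0.1},{"translation":[0,0,16],"rotation":[0,0,-3],"hand":0.1},{"translation":[0,0,16],"rotation":[0,0,-8],"hand":0.1},{"translation":[0,0,16],"rotation":[0,0,-15.4],"hand":0.1},{"translation":[0,0,16],"rotation":[0,0,-15.4],"hand":0.1},{"translation":[0,0,16],"rotation":[0,0,-15.4],"hand":0.1},{"translation":[0,0,16],"rotation":[0,0,-15.4],"hand":0.1}]'
python3 - <<'E'
from go import *
to(bed+.018*ex,.075+.022+.025,-4.25)
t=cam("top");s=cam("side")
I=np.hstack([cv2.resize(t["image"][150:280,250:410],None,fx=2.4,fy=2.4),cv2.resize(s["image"][80:240,200:360],None,fx=1.95,fy=1.95)])
cv2.imwrite("pics/bar2.png",I[:,:,::-1])
E
```

```text
clock: 38.9
tcp_pos: [0.4208, -0.0416, 0.0254]
tool_rot: [1.994, 2.426, 0.002]
force: [-1.1, 0.5, 6.0]
finger_gap: 0.214
gripper_force: 59.4
clock: 40.15
tcp_pos: [0.4201, -0.0416, 0.1843]
tool_rot: [-2.301, -2.139, 0.0]
force: [0.4, -0.6, -2.1]
finger_gap: 0.213
gripper_force: 59.6
clock 40.15 tcp [ 0.4201 -0.0416  0.1843] d cm [ 19.6  -10.95  -6.23] rot -0.1 q6 -0.05 F [ 0.41 -0.58 -2.09] gap 0.213 grip 59.6
```

View pics/bar2.png

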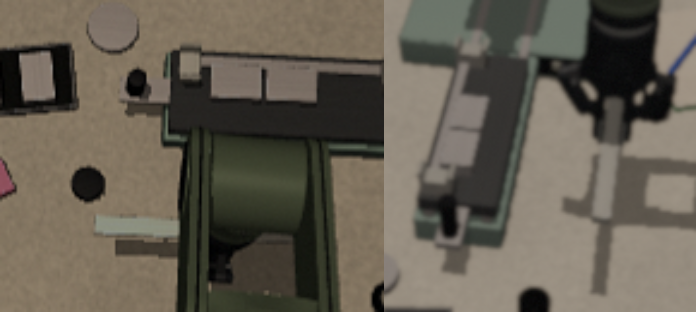

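The bar is held level and parallel to the carriage. I check how well it is centred in the grip from its visible end, about (290,244) in the top view.

Run:
```python
from go import *
t,s=cam("top"),cam("side"); p=status.read_state()["tcp_pos"]; z=p[2]-.025+.012
m=np.median(t["image"][230:250,270:286].reshape(-1,3),0)
for q in blobs(t,lambda i:(i[...,2]/m[2]-i[...,0]/m[0])>.06,(270,235,322,255),40):
    X=plane(t,q,z)[:,:2]; d=(X-p[:2])@np.c_[ex,ey]*1000
    print("end y",d[:,1].max(),"x mid near end",[ (lambda e:(e.min()+e.max())/2)(d[abs(d[:,1]-k)<4,0]) for k in(115,95,80)], "tcp",p)
    print(q[:,0].min(),q[:,0].max())
    # side end
ms=np.median(s["image"][150:230,330:350].reshape(-1,3),0)
tip=p[:2]+.128*ey; print("side expected end px",proj(s,[np.r_[tip,z]]),"top expected",proj(t,[np.r_[tip,z]]))
```

```text
end y 128.4414772953488 x mid near end [np.float64(-0.8964265360503711), np.float64(-0.6626557683007555), np.float64(-0.08589417425498347)] tcp [ 0.42022723 -0.04166604  0.18429555]
288.625 321.375
side expected end px [[311.08314234 190.63368534]] top expected [[288.82511185 242.74937973]]
```

The bar is centred in the grip to within a millimetre. I move it over the saddles and lower it most of the way.

```bash
python3 -m jog '[{"translation":[4,-2.2,0],"rotation":[0,0,0],"hand":0.1},{"translation":[8,-4.4,0],"rotation":[0,0,0],"hand":0.1},{"translation":[12,-6.6,0],"rotation":[0,0,0],"hand":0.1},{"translation":[16,-8.8,0],"rotation":[0,0,0],"hand":0.1},{"translation":[19.65,-10.95,0],"rotation":[0,0,0],"hand":0.1},{"translation":[19.65,-10.95,-1.5],"rotation":[0,0,0],"hand":0.1},{"translation":[19.65,-10.95,-3.5],"rotation":[0,0,0],"hand":0.1},{"translation":[19.65,-10.95,-4],"rotation":[0,0,0],"hand":0.1},{"translation":[19.65,-10.95,-4],"rotation":[0,0,0],"hand":0.1},{"translation":[19.65,-10.95,-4],"rotation":[0,0,0],"hand":0.1}]'
python3 - <<'E'
from go import *
to(bed+.0185*ex,.075+.022+.025,-4.25)
t=cam("top");s=cam("side")
I=np.hstack([cv2.resize(t["image"][150:230,290:430],None,fx=2.7,fy=2.7),cv2.resize(s["image"][90:210,200:300],None,fx=1.8,fy=1.8)])
I=np.hstack([cv2.resize(t["image"][150:230,290:430],(490,280)),cv2.resize(s["image"][90:200,200:300],(255,280))])
cv2.imwrite("pics/bar3.png",I[:,:,::-1])
E
```

```text
clock: 41.6
tcp_pos: [0.617, -0.1511, 0.1453]
tool_rot: [2.301, 2.137, 0.001]
force: [-0.0, 0.2, -2.3]
finger_gap: 0.21
gripper_force: 59.7
clock 41.6 tcp [ 0.617  -0.1511  0.1453] d cm [-0.03 -0.01 -2.33] rot -0.0 q6 -0.18 F [-0.03  0.21 -2.31] gap 0.21 grip 59.7
```

View pics/bar3.png

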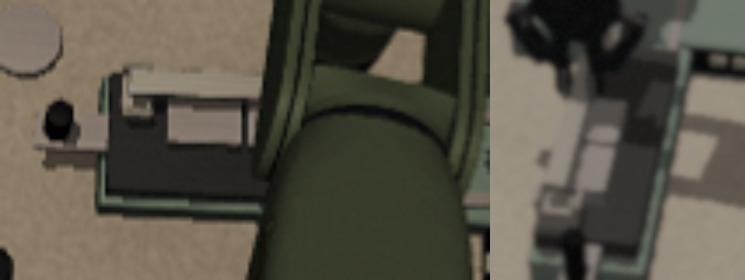

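The bar is in line with the fence, above the outer saddle at (140,85). I lower it between the cheeks.

```bash
python3 -m jog '[{"translation":[0,0,-0.5],"rotation":[0,0,0],"hand":0.1},{"translation":[0,0,-1],"rotation":[0,0,0],"hand":0.1},{"translation":[0,0,-1.4],"rotation":[0,0,0],"hand":0.1},{"translation":[0,0,-1.7],"rotation":[0,0,0],"hand":0.1},{"translation":[0,0,-1.9],"rotation":[0,0,0],"hand":0.1},{"translation":[0,0,-1.9],"rotation":[0,0,0],"hand":0.1},{"translation":[0,0,-1.9],"rotation":[0,0,0],"hand":0.1},{"translation":[0,0,-1.9],"rotation":[0,0,0],"hand":0.1},{"translation":[0,0,-1.9],"rotation":[0,0,0],"hand":0.1},{"translation":[0,0,-1.9],"rotation":[0,0,0],"hand":0.1}]'
python3 - <<'E'
from go import *
to(bed+.0185*ex,.075+.022+.025,-4.25)
E
```

```text
clock: 42.95
tcp_pos: [0.6168, -0.1512, 0.1254]
tool_rot: [2.302, 2.138, 0.0]
force: [-0.5, -0.5, -2.5]
finger_gap: 0.212
gripper_force: 59.7
clock 42.95 tcp [ 0.6168 -0.1512  0.1254] d cm [-0.01 -0.   -0.34] rot -0.0 q6 -0.18 F [-0.47 -0.55 -2.47] gap 0.212 grip 59.7
```

```bash
python3 -m jog '[{"translation":[0,0,-0.1],"rotation":[0,0,0],"hand":0.1},{"translation":[0,0,-0.2],"rotation":[0,0,0],"hand":0.1},{"translation":[0,0,-0.25],"rotation":[0,0,0],"hand":0.1},{"translation":[0,0,-0.3],"rotation":[0,0,0],"hand":0.1},{"translation":[0,0,-0.3],"rotation":[0,0,0],"hand":0.1},{"translation":[0,0,-0.3],"rotation":[0,0,0],"hand":0.1},{"translation":[0,0,-0.3],"rotation":[0,0,0],"hand":0.1},{"translation":[0,0,-0.3],"rotation":[0,0,0],"hand":0.1},{"translation":[0,0,-0.3],"rotation":[0,0,0],"hand":0.1},{"translation":[0,0,-0.3],"rotation":[0,0,0],"hand":0.1}]'
python3 - <<'E'
from go import *
to(bed+.0185*ex,.075+.022+.025,-4.25)
E
```

```text
clock: 44.2
tcp_pos: [0.6167, -0.1512, 0.1224]
tool_rot: [2.302, 2.138, 0.0]
force: [-0.9, 1.3, -0.1]
finger_gap: 0.212
gripper_force: 59.9
clock 44.2 tcp [ 0.6167 -0.1512  0.1224] d cm [-0.01  0.   -0.04] rot -0.0 q6 -0.18 F [-0.87  1.26 -0.11] gap 0.212 grip 59.9
```

The weight is off, so the bar rests on the saddles. I release, rise straight up, and look.

```bash
python3 -m jog '[{"translation":[0,0,0],"rotation":[0,0,0],"hand":0.35},{"translation":[0,0,0],"rotation":[0,0,0],"hand":0.35},{"translation":[0,0,0],"rotation":[0,0,0],"hand":0.35},{"translation":[0,0,1],"rotation":[0,0,0],"hand":0.35},{"translation":[0,0,2.5],"rotation":[0,0,0],"hand":0.35},{"translation":[0,0,7],"rotation":[0,0,0],"hand":0.35},{"translation":[-0.5,6,7],"rotation":[0,0,0],"hand":0.6},{"translation":[-1,12,7],"rotation":[0,0,0],"hand":0.6},{"translation":[-1.4,18.3,7],"rotation":[0,0,0],"hand":0.6},{"translation":[-1.4,18.3,7],"rotation":[0,0,0],"hand":0.6}]'
python3 - <<'E'
from go import *
to([.603,.0317],.118,-4.25)
t=cam("top");s=cam("side")
I=np.hstack([cv2.resize(t["image"][150:230,290:430],(490,280)),cv2.resize(s["image"][90:200,200:300],(255,280))])
cv2.imwrite("pics/bar4.png",I[:,:,::-1])
E
```

```text
clock: 45.45
tcp_pos: [0.6026, 0.0358, 0.1938]
tool_rot: [2.296, 2.144, 0.003]
force: [-0.1, -0.9, 0.7]
finger_gap: 0.603
gripper_force: 0.0
clock 45.45 tcp [0.6026 0.0358 0.1938] d cm [ 0.04 -0.41 -7.58] rot -0.3 q6 0.11 F [-0.07 -0.9   0.7 ] gap 0.603 grip 0.0
```

View pics/bar4.png

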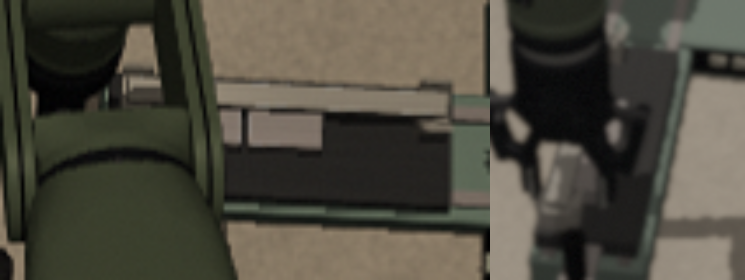

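The bar lies in both saddles, from (125,90) to (450,100), over the blocks' rear edges. That picture was the 15th I viewed, one over the limit of 14, so I'll view no more and check with numbers only. Next I pinch the post.

```bash
python3 -m jog '[{"translation":[0,-0.1,-2],"rotation":[0,0,0],"hand":0.6},{"translation":[0,-0.1,-4],"rotation":[0,0,0],"hand":0.6},{"translation":[0,-0.1,-6],"rotation":[0,0,0],"hand":0.6},{"translation":[0,-0.1,-7.4],"rotation":[0,0,0],"hand":0.6},{"translation":[0,-0.1,-7.4],"rotation":[0,0,0],"hand":0.6},{"translation":[0,-0.1,-7.4],"rotation":[0,0,0],"hand":0.1},{"translation":[0,-0.1,-7.4],"rotation":[0,0,0],"hand":0.1},{"translation":[0,-0.1,-7.4],"rotation":[0,0,0],"hand":0.1},{"translation":[0,-0.1,-7.4],"rotation":[0,0,0],"hand":0.1},{"translation":[0,-0.1,-7.4],"rotation":[0,0,0],"hand":0.1}]'
python3 - <<'E'
from go import *
to(np.array([.603,.0317])-.16*ey,.118,-4.25)
E
```

```text
clock: 46.8
tcp_pos: [0.6032, 0.0307, 0.1195]
tool_rot: [2.301, 2.137, 0.002]
force: [-1.0, -1.0, 6.0]
finger_gap: 0.237
gripper_force: 58.9
clock 46.8 tcp [0.6032 0.0307 0.1195] d cm [ -1.2  -15.85  -0.15] rot -0.0 q6 0.11 F [-0.96 -1.02  5.98] gap 0.237 grip 58.9
```

```bash
python3 -m jog '[{"translation":[-0.05,-0.6,0],"rotation":[0,0,0],"hand":0.1},{"translation":[-0.14,-1.9,0],"rotation":[0,0,0],"hand":0.1},{"translation":[-0.27,-3.7,0],"rotation":[0,0,0],"hand":0.1},{"translation":[-0.42,-5.7,0],"rotation":[0,0,0],"hand":0.1},{"translation":[-0.57,-7.7,0],"rotation":[0,0,0],"hand":0.1},{"translation":[-0.72,-9.7,0],"rotation":[0,0,0],"hand":0.1},{"translation":[-0.86,-11.6,0],"rotation":[0,0,0],"hand":0.1},{"translation":[-0.97,-13,0],"rotation":[0,0,0],"hand":0.1},{"translation":[-1.03,-13.8,0],"rotation":[0,0,0],"hand":0.1},{"translation":[-1.05,-14.2,0],"rotation":[0,0,0],"hand":0.1}]'
python3 -m jog '[{"translation":[-0.01,-0.2,0],"rotation":[0,0,0],"hand":0.1},{"translation":[-0.03,-0.4,0],"rotation":[0,0,0],"hand":0.1},{"translation":[-0.05,-0.6,0],"rotation":[0,0,0],"hand":0.1},{"translation":[-0.06,-0.8,0],"rotation":[0,0,0],"hand":0.1},{"translation":[-0.08,-1,0],"rotation":[0,0,0],"hand":0.1},{"translation":[-0.09,-1.2,0],"rotation":[0,0,0],"hand":0.1},{"translation":[-0.1,-1.4,0],"rotation":[0,0,0],"hand":0.1},{"translation":[-0.11,-1.5,0],"rotation":[0,0,0],"hand":0.1},{"translation":[-0.11,-1.5,0],"rotation":[0,0,0],"hand":0.1},{"translation":[-0.11,-1.5,0],"rotation":[0,0,0],"hand":0.1}]'
python3 - <<'E'
from go import *
to(np.array([.603,.0317])-.16*ey,.118,-4.25)
E
```

```text
clock: 48.05
tcp_pos: [0.5925, -0.1107, 0.1195]
tool_rot: [-2.303, -2.137, -0.003]
force: [-1.7, 3.8, 6.0]
finger_gap: 0.236
gripper_force: 59.1
clock: 49.3
tcp_pos: [0.5921, -0.1148, 0.1195]
tool_rot: [-2.296, -2.125, -0.023]
force: [2.5, 36.9, 9.4]
finger_gap: 0.235
gripper_force: 59.2
clock 49.3 tcp [ 0.5921 -0.1148  0.1195] d cm [-0.1  -1.3  -0.15] rot 0.2 q6 -0.16 F [ 2.51 36.9   9.42] gap 0.235 grip 59.2
```

The force rose to 37 N at y = -0.115, after 146 mm of travel, with the wrist where it had already passed freely. The carriage seems to have started about 14 mm in, judging by the slide bed showing past the plate, so I take this as the stop. I relax, release, rise, and check this in numbers.

```bash
python3 -m jog '[{"translation":[0,0.5,0],"rotation":[0,0,0],"hand":0.1},{"translation":[0,0.9,0],"rotation":[0,0,0],"hand":0.1},{"translation":[0,0.95,0],"rotation":[0,0,0],"hand":0.1},{"translation":[0,0.95,0],"rotation":[0,0,0],"hand":0.5},{"translation":[0,0.95,0],"rotation":[0,0,0],"hand":0.5},{"translation":[0,0.95,0],"rotation":[0,0,0],"hand":0.5},{"translation":[0,0.95,1],"rotation":[0,0,0],"hand":0.5},{"translation":[0,0.95,4],"rotation":[0,0,0],"hand":0.5},{"translation":[0,0.95,8],"rotation":[0,0,0],"hand":0.5},{"translation":[-1,5,10],"rotation":[0,0,0],"hand":0.5}]'
python3 -m jog '[{"translation":[-4,4,0],"rotation":[0,0,0],"hand":0.5},{"translation":[-7,9,0],"rotation":[0,0,0],"hand":0.5},{"translation":[-10,14,0],"rotation":[0,0,0],"hand":0.5},{"translation":[-13,19,0],"rotation":[0,0,0],"hand":0.5},{"translation":[-15,24,0],"rotation":[0,0,0],"hand":0.5},{"translation":[-17,29,0],"rotation":[0,0,0],"hand":0.5},{"translation":[-19,34,0],"rotation":[0,0,0],"hand":0.5},{"translation":[-19,38,0],"rotation":[0,0,0],"hand":0.5},{"translation":[-19,38,0],"rotation":[0,0,0],"hand":0.5},{"translation":[-19,38,0],"rotation":[0,0,0],"hand":0.5}]'
python3 - <<'E'
from go import *
t,s=cam("top"),cam("side")
g=t["image"].astype(float).mean(2)
nb=np.array([.603,.031])-.1459*ey
print("post expected top px",proj(t,[np.r_[nb,.124]]),"side",proj(s,[np.r_[nb,.124]]))
for n,c,roi in(("top",t,(340,165,375,205)),("side",s,(225,110,260,150))):
    for q in blobs(c,lambda i:i.max(2)<28,roi,12): print(n,q.mean(0),q.min(0),q.max(0))
# slide bed (green) outer end, initially covered by plate: along rows
im=t["image"].astype(float); gr=(im[...,1]-im[...,0])
for r in(195,200,205): print(r,[int(v) for v in gr[r,310:330]],np.round(g[r,310:330]).astype(int).tolist())
# tray blocks
for q in blobs(t,lambda i:i.mean(2)>70,(212,172,278,198),30): r=rect(t,q,.027); print("tray",((r[0]-tray)@np.c_[tx,ty]*1000).round(1),np.round(r[1],1),round(r[2],1))
bc=bed-.1459*ey
for q in blobs(t,lambda i:i.mean(2)>70,(375,184,450,210),30):
    r=rect(t,q,.095); print("bed",((r[0]-bc)@np.c_[ex,ey]*1000).round(1),np.round(r[1],1),round(r[2],1))
to(bed,.2,0)
E
```

```text
clock: 50.55
tcp_pos: [0.5827, -0.0778, 0.2213]
tool_rot: [2.302, 2.131, 0.005]
force: [1.1, 0.5, -0.3]
finger_gap: 0.5
gripper_force: 0.0
clock: 51.8
tcp_pos: [0.3911, 0.3032, 0.2186]
tool_rot: [2.302, 2.138, -0.001]
force: [0.6, -0.7, 0.1]
finger_gap: 0.501
gripper_force: 0.0
post expected top px [[359.83570914 184.45863785]] side [[244.15928553 137.74026572]]
top [358.22013274 186.69358407] [353.875 181.625] [362.375 191.875]
side [243.57575758 143.59848485] [238.375 137.125] [247.375 149.375]
195 [-14, -15, -15, -14, -14, -14, -14, -10, 5, 11, 10, 10, 11, 11, 10, 10, 10, 10, 11, 11] [117, 118, 116, 115, 112, 112, 117, 90, 21, 89, 102, 101, 101, 101, 100, 100, 101, 100, 101, 100]
200 [-14, -13, -13, -13, -14, -15, -15, -5, 7, 12, -13, -14, -14, -13, -14, -14, -13, -13, -13, -9] [118, 111, 110, 110, 113, 115, 115, 63, 42, 101, 93, 118, 115, 116, 117, 115, 115, 116, 114, 113]
205 [-16, -14, -15, -14, -13, -13, -15, 1, 10, 10, 8, 10, 10, 11, 9, 9, 10, 10, 11, 9] [113, 116, 117, 114, 110, 112, 115, 39, 64, 108, 106, 105, 105, 105, 104, 107, 105, 106, 105, 104]
tray [-0.1  0.4] [61.2 40.1] 4.4
tray [ -0.3 -65.6] [60.8 40.2] 3.6
bed [-5.7  0.6] [57.2 28.9] 88.7
bed [-6.8 64.7] [60.2 27.4] 88.7
clock 51.9 tcp [0.3912 0.3027 0.2185] d cm [ 20.7  -45.25  -1.85] rot 4.3 q6 0.71 F [-0.01 -0.44  0.12] gap 0.503 grip 0.0
```

Run:
```python
from go import *
t,s=cam("top"),cam("side")
for z in(.0,.04,.06):
    X=plane(t,[(318.2,195),(317.5,205)],z)[:,:2]; print("slide end b -> tester b",z,(X@ey-.13).round(4))
bc=bed-.1459*ey
m=np.median(t["image"][130:310,140:440].reshape(-1,3),0)
for q in blobs(t,lambda i:(i.mean(2)>80),(366,165,480,188),30):
    r=rect(t,q,.109); print("bar?",((r[0]-bc)@np.c_[ex,ey]*1000).round(1),np.round(r[1],1),round(r[2],1),q.min(0),q.max(0))
print("bed b now",bc@ey,"start",bed@ey)
# base (green) front face edge at tester y=-200
im=t["image"].astype(float);print([int(v) for v in (im[...,1]-im[...,0])[225,420:440]])
for z in(.0,.03,.05): print((plane(t,[(429,150),(429,232)],z)[:,:2]@ey+.2).round(4))
```

```text
slide end b -> tester b 0.0 [-0.0944 -0.0934]
slide end b -> tester b 0.04 [-0.092 -0.091]
slide end b -> tester b 0.06 [-0.0907 -0.0898]
bar? [0.  4.5] [54.5  8.6] 88.7 [412.375 184.375] [431.625 187.375]
bar? [-1.8 67.8] [56.9 11.5] 88.7 [389.375 183.375] [409.625 187.375]
bar? [ 48.8 -56.4] [55.8 32. ] 88.8 [433.875 164.625] [452.875 175.625]
bar? [32.  50.9] [225.6  54.3] 88.7 [365.625 164.625] [445.625 183.375]
bed b now -0.25096119254775 start -0.10506142999999998
[-13, -14, -15, -13, -14, -15, -14, -12, -4, -3, -2, 1, 7, 8, 9, 9, 10, 9, 10, 10]
[-0.098  -0.0971]
[-0.0894 -0.0885]
[-0.0836 -0.0827]
```

The slide's end puts the tester origin at b = -0.091. So the carriage started 14 mm in and now stands at 160 mm of travel, on its stop. One last numeric check of the bar, then I hand in.

Run:
```python
from go import *
t=cam("top"); bc=bed-.1459*ey; g=cv2.GaussianBlur(t["image"],(0,0),.5).astype(float).mean(2)
# brightness profiles across bar (bed x from -10 to 50 mm at z=.109)
for y in(-60,-30,30,60,100,124,134):
    xs=np.arange(-8,48,4)
    P=proj(t,[np.r_[bc+x/1000*ex+y/1000*ey,.109] for x in xs]).astype(np.float32)
    print(y,cv2.remap(g.astype(np.float32),P[:,0],P[:,1],cv2.INTER_LINEAR).ravel().round().astype(int).tolist())
```

```text
-60 [14, 15, 15, 17, 45, 54, 76, 110, 112, 77, 75, 86, 86, 85]
-30 [16, 15, 15, 17, 48, 104, 111, 112, 110, 73, 75, 83, 83, 83]
30 [105, 104, 103, 69, 59, 111, 118, 117, 116, 79, 92, 113, 113, 114]
60 [108, 109, 108, 88, 100, 122, 122, 122, 121, 84, 103, 116, 114, 113]
100 [40, 36, 31, 26, 73, 127, 124, 125, 120, 86, 97, 115, 115, 113]
124 [27, 77, 103, 77, 80, 117, 122, 124, 122, 82, 54, 80, 108, 116]
134 [29, 45, 50, 58, 62, 63, 65, 67, 67, 53, 72, 104, 110, 110]
```

```bash
python3 -c "
from plant import workorder; print(workorder.job_done())"
```

```text
the job is handed in; nothing more can be done
None
```

Handed in at about 52 s: of the four blocks present, both carbide ones are against the fence on the carriage, both steel ones in the tray, the bar is centred on the saddles, and the carriage is against its stop; I viewed 15 pictures, one over the limit of 14.

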